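Lay the tall stopper carton in the carrier

ROBOT

A 7-joint arm with a two-finger parallel gripper is mounted at the origin on the work surface. World frame = base frame: x ahead of the robot, y to its left, z up, the work surface at z = 0. Lengths are in m, angles in rad, forces in N, time in s.
With the tool pointing down it reaches from about 0.4 to 0.85 m from the base axis. Payload 10.4 kg.
Tool frame: the origin (TCP) lies between the finger pads; the fingertips stand 17 mm ahead of it and the grasp point (between the pads) lies 2 mm behind it; x points along the fingers, y is the direction in which the jaws open and shut, and the axes are right-handed (so a half turn about x gives the same grasp; the last joint's range is limited). The gripper opens to 87 mm and grips with 3 to 60 N. Pads are 19 mm wide; open, the fingers measure 117 mm over their backs; the gripper's body (75 mm by 190 mm) begins 51 mm behind the grasp point.
Start: joints at [-1.268, 0.332, -0.065, 1.46, 0.022, 1.35, -0.088], TCP at [0.2, 0.592, 0.24] pointing down, gripper open.
Joint ranges: [-2.6, 2.6], [-0.5, 2.12], [-1.47, 1.34], [0.16, 2.42], [-1.27, 4.41], [0.06, 2.06], [-2.6, 2.6]. Speed limits (rad/s): [2.22, 2.22, 2.79, 2.79, 3.14, 3.14, 3.14].

INTERFACE

Orientations are given as a unit quaternion [x, y, z, w].
In Python, from bench import r, optics, close_job gives the robot as it stands.
- The arm moves only by the shell command python3 -m inch 'ROWS' [OPENING] [FORCE]. ROWS is JSON, a list of rows, each an object with "translation": the shift along the tool's x, y, z in cm, a list of three; "spin": the turn about the tool's x in degrees. In form: [{"translation": [tx, ty, tz], "spin": spin}, ...]. A call has 1 to 20 rows; each row shifts and turns the pose as measured when the row begins, along the tool's axes as they then stand; what a row does not reach is not made up. A row lasts 1/8 s, in which the tool goes at most 62.5 mm and 10.7 degrees, less where a joint would pass 70% of its speed; a pose out of reach is approached as far as the arm can. A call is refused whole if a number of a shift passes 6.25 or a number of a turn 10.7, either way. A call with a gripper value outside its range is refused whole. OPENING is the closure, from 0 (fully open) to 1 (shut), set as the call begins (- or left out, the last holds). The fingers move at their own pace and stop on an object; FORCE is the grip in N (left out, the last holds). Time passes only in rows, so rows that do not move let the fingers close. It gives the time, the measured TCP pose, the force and the opening at its end, in the units of the state.
- r.read_state(): the state, without advancing time (a new reading comes with each control period).
- optics.camera(name): name is "scene" or "top" or "wrist"; returns the picture (400x640x3 uint8, red, green, blue); there is no depth.
- optics.camera_model(name): a dict with "camera_matrix" (3x3 intrinsics, pixels), "world_from_camera" (4x4, takes a point from camera to world coordinates); the wrist camera has in their place "tool_from_camera" (4x4, takes a point from camera to tool coordinates, whose origin is the TCP and whose axes are the tool frame's). Camera axes: x right, y down, z forward; pixel columns grow to the right and rows downward; lengths in m; the calibration is good to about 2 mm. A picture is of the moment at which its call begins: read the wrist's pose just before it. camera_model takes no time and is no camera call.
- close_job(): hands the job in, once; it reports no verdict.
The state is a dict: "time": time; "joint_positions": joint angles; "joint_vel": joint speeds; "joint_torque": joint torques, N m; "ee_pos": TCP position; "eef_rot": TCP orientation; "ft_force": force on the tool from outside, world axes, zero at the start; "torque": the same for the moment, N m; "width": finger opening in m.
Only numpy, scipy, OpenCV 4.12 (cv2) and the standard library are available. Lean on these libraries where they do the work, as an engineer would, in place of code of your own. Each camera call takes 0.05 s, during which the arm holds its last target.

TASK

Pack the tall cardboard carton for transport: stand it on the bench close against the front edge of the stone slab (the side nearest the robot) and let go, then push its top so that it tips over that edge onto its side on the slab; do not turn it over in the air. Then pick it up lying, lay it down in the bay of the aluminium carrier without dropping it and let go, and swing the keeper bar over it fully shut into its catch. Leave the other things on the bench as they are.

Things in the scene. Friction and masses are not known exactly. Their poses are not given: they have to be found in the camera images.
- carton_mid (a point): centre of the tall closed cardboard carton, 48 x 48 x 150 mm, about 0.2 kg, standing upright on the bench at first, at any yaw. Point: 75 mm from either end, 24 mm from each side; z is its long axis, x and y are normal to its sides. Told from the other carton by its height
- slab_edge (a point): middle of the top front edge of a fixed stone slab on the bench, 160 (x) x 170 (y) x 18 mm thick. x points from the edge across the slab, away from the robot; y along the edge; z up. A carton standing close against the edge has its centre at x = -24 mm; pushed over, it lies on the slab along x, about 20 mm of its base end overhanging the edge
- carrier: the fixed aluminium carrier: plate 150 (x) x 180 (y) mm, 8 mm thick. Origin: centre of its underside, on the bench; axes as the bay's. A catch block 54 mm tall (22 x 34 mm; a thin fence on it reaches 80 mm) stands at x = 60, y = -52 mm, the keeper's hinge post at x = -62, y = -52 mm
- bay (a point): centre of the bay's floor, 8 mm above the bench, z up. The lying carton goes in with its long axis along y, either way round. Bay: 60 mm wide (x), 162 mm long (y), between lips 12 mm high and 5 mm thick; the side lips stand only at the corners (45 to 81 mm either way along y), leaving the middle of both sides open for fingers
- keeper_hinge (a point): point on the vertical hinge axis of the keeper bar, 66 mm above the bench; from the bay's centre 62 mm to -x and 52 mm to -y. The hinge post with the bar's boss is 22 mm across and reaches 78 mm above the bench
- keeper_knob (a point): middle of the upright round knob at the free end of the steel keeper bar, 137 mm from the hinge axis and 92 mm above the bench. Knob: 16 mm across, top 108 mm above the bench; bar: 14 mm wide, 66 to 74 mm above the bench, so it passes 10 mm over a carton lying flat in the bay
- keeper (a joint): keeper bar angle (rad): 0 is fully shut on its end stop in the catch, the bar along the bay's +x across the carton; grows as the bar opens, clockwise seen from above, up to 1.9; at 1.57 it points along the bay's -y. Swings level; stays where it is left: friction about 0.1 N m, no spring
- short_carton: a squat brown cardboard carton 48 x 48 mm, 80 mm tall (same make as the tall one; not wanted). Origin: centre of its underside. To be left alone
- flask_a: a stoppered amber round-bellied flask, 62 mm across, 166 mm tall. Origin: centre of its underside. To be left alone
- flask_b: another stoppered amber flask, 62 mm across, 166 mm tall. Origin: centre of its underside. To be left alone
- wash_bottle: a white wash bottle with yellow cap and bent spout, 72 mm across, about 195 mm tall. Origin: centre of its underside. To be left alone
- vial: a small amber glass vial, 28 mm across, 55 mm tall. Origin: centre of its underside. To be left alone
- beaker: a glass beaker, 60 mm across, 75 mm tall. Origin: centre of its underside. To be left alone
- reagent_jar: a white plastic jar, 56 mm across, 75 mm tall. Origin: centre of its underside. To be left alone

How it is judged:
By the outcome, as a careful person would: the job done as asked, in the order asked, and still so for the second after the job is handed in, with the robot touching nothing.
It also fails if it takes over 72 s, if anything falls off the work surface, if the arm or the gripper's body presses on something with over 40 N, if the wrist force passes 120 N, or if a joint passes its speed limit or range.

## Working session

There is one attempt and no reset: what is moved stays moved. The work goes in short steps, Python scripts to look and compute and a shell command to move; the robot and the scene stay as the last step left them, time stands still between calls to the robot, and variables do not carry over. Pictures are saved under pics/ and viewed, and the job is handed in when it is done.

```bash
ls -la; mkdir -p pics; python3 - <<'E'
from bench import r,optics
import cv2,numpy as np
s=r.read_state();print(s)
for n in("scene","top","wrist"):
    cv2.imwrite(f"pics/{n}0.png",optics.camera(n)[:,:,::-1]);m=optics.camera_model(n);print(n,{k:np.round(v,4).tolist() for k,v in m.items()})
E
```

```text
total 12
drwxr-xr-x  3 agent agent 4096 Dec  6 21:41 .
drwxr-xr-x 23 root  root  4096 Dec  6 21:41 ..
drwxr-xr-x  2 agent agent 4096 Dec  6 21:41 pics
{'time': 0.0, 'joint_positions': array([-1.267577  ,  0.33285198, -0.06466726,  1.46093119,  0.02160209,
        1.34989985, -0.08850475]), 'joint_vel': array([ 0.00012892,  0.00035991, -0.00061457,  0.00089827,  0.00025332,
       -0.00074276, -0.00104923]), 'joint_torque': array([-6.91265609e-05, -6.23282290e+01,  2.44137982e-02, -3.89865768e+01,
       -6.13066996e-02,  4.04856645e-02,  1.41140472e-04]), 'ee_pos': array([0.19996197, 0.5917703 , 0.2387711 ]), 'eef_rot': array([ 0.11420027,  0.69779613, -0.1151811 ,  0.6976906 ]), 'ft_force': array([-1.04019006, -0.1442325 , -0.46333379]), 'torque': array([0.00091888, 0.01674944, 0.00082667]), 'width': 0.08702898266975534}
scene {'camera_matrix': [[447.352, 0.0, 323.0712], [0.0, 447.352, 202.6418], [0.0, 0.0, 1.0]], 'world_from_camera': [[0.8607, 0.3247, -0.3921, 1.0162], [0.5086, -0.5168, 0.6886, -0.6626], [0.0209, -0.7921, -0.61, 0.729], [0.0, 0.0, 0.0, 1.0]]}
top {'camera_matrix': [[361.2841, 0.0, 321.2077], [0.0, 361.2841, 202.0461], [0.0, 0.0, 1.0]], 'world_from_camera': [[-0.0151, -0.9896, 0.1428, 0.4611], [-0.9999, 0.0142, -0.0075, 0.0416], [0.0054, -0.1429, -0.9897, 1.0781], [0.0, 0.0, 0.0, 1.0]]}
wrist {'camera_matrix': [[300.2189, 0.0, 321.3003], [0.0, 300.2189, 199.8201], [0.0, 0.0, 1.0]], 'tool_from_camera': [[0.0001, -0.2693, 0.963, -0.1452], [1.0, -0.0009, -0.0004, -0.0002], [0.001, 0.963, 0.2693, -0.0737], [0.0, 0.0, 0.0, 1.0]]}
```

View pics/scene0.png

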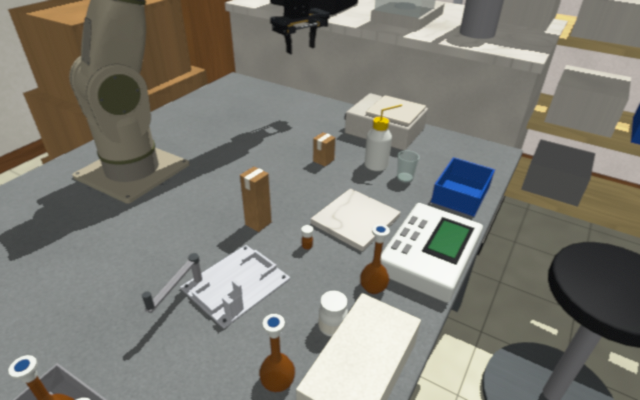

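View pics/top0.png

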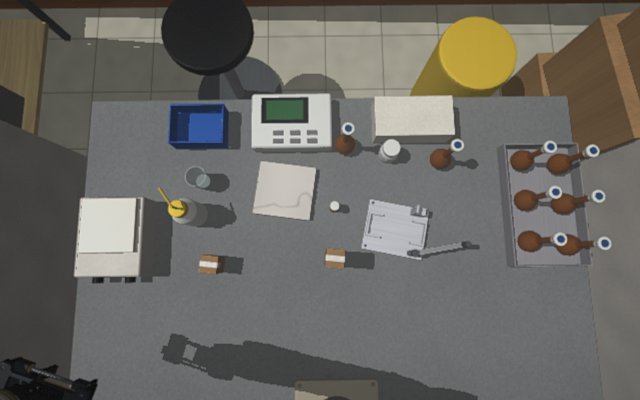

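View pics/wrist0.png

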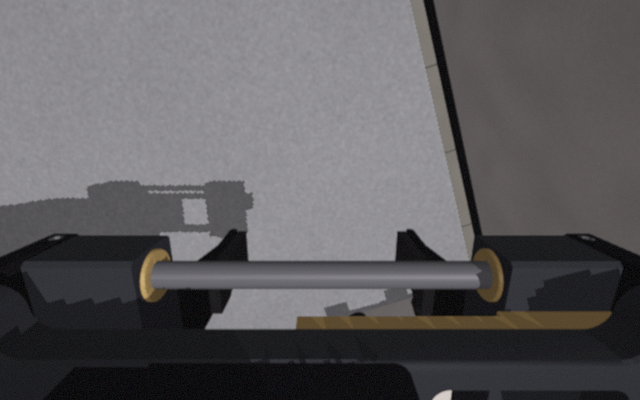

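The top view shows the tall carton near (335,258), the slab near (285,190), the carrier near (396,230) with its open keeper running to (472,244), and the short carton at (210,264). I'll enlarge it to get corners.

```bash
python3 - <<'E'
import cv2
a=cv2.imread("pics/top0.png")
cv2.imwrite("pics/c1.png",cv2.resize(a[150:280,240:360],None,fx=5,fy=4.6,interpolation=cv2.INTER_CUBIC)[:600])
c=a[190:270,350:485];cv2.imwrite("pics/c2.png",cv2.resize(c,None,fx=5.5,fy=5.5,interpolation=cv2.INTER_CUBIC))
b=cv2.imread("pics/scene0.png")
cv2.imwrite("pics/c3.png",cv2.resize(b[160:335,130:410],None,fx=2.8,fy=2.8,interpolation=cv2.INTER_CUBIC))
E
```

```text
(no output)
```

View pics/c1.png

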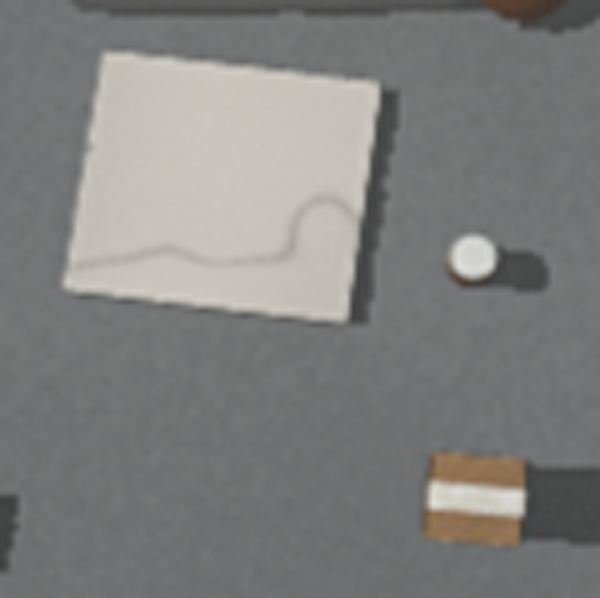

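View pics/c2.png

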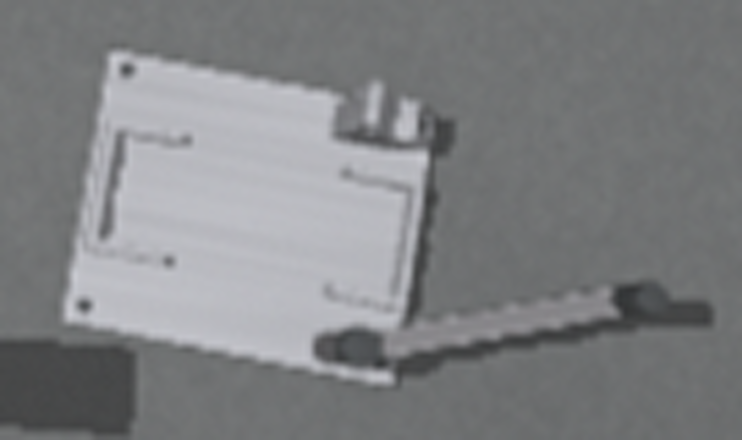

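View pics/c3.png

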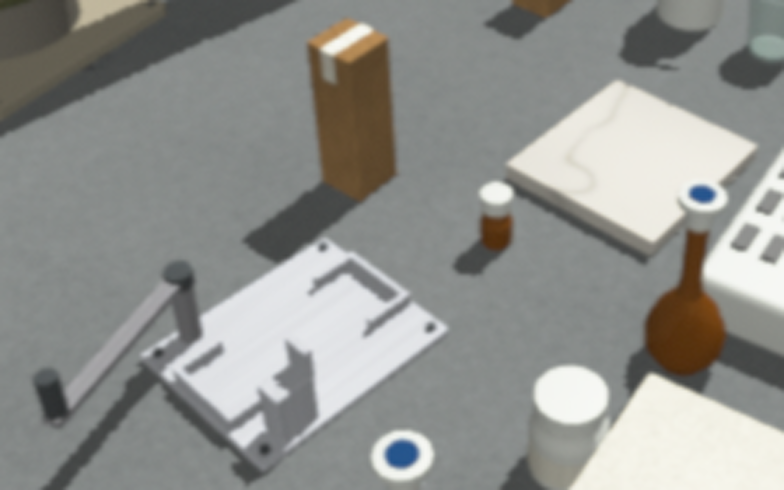

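```bash
cat > h.py <<'E'
import numpy as np
from scipy.optimize import least_squares
from bench import r,optics
M={n:{k:np.array(v) for k,v in optics.camera_model(n).items()} for n in("scene","top","wrist")}
def Wf(n,W=None): return M[n]["world_from_camera"] if W is None else W
def proj(n,P,W=None):
    P=np.atleast_2d(P);T=np.linalg.inv(Wf(n,W));c=P@T[:3,:3].T+T[:3,3];K=M[n]["camera_matrix"]
    u=c@K.T;return u[:,:2]/u[:,2:]
def unproj(n,uv,z,W=None):
    T=Wf(n,W);d=T[:3,:3]@np.linalg.inv(M[n]["camera_matrix"])@np.r_[uv,1];o=T[:3,3];return o+d*(z-o[2])/d[2]
from scipy.spatial.transform import Rotation as R
def wristW(s):
    T=np.eye(4);T[:3,:3]=R.from_quat(s["eef_rot"]).as_matrix();T[:3,3]=s["ee_pos"];return T@M["wrist"]["tool_from_camera"]
def fit(obs,x0):
    def place(p,L):
        c,s=np.cos(p[2]),np.sin(p[2]);L=np.array(L,float);return np.c_[p[0]+c*L[:,0]-s*L[:,1],p[1]+s*L[:,0]+c*L[:,1],L[:,2]]
    def f(p): return np.concatenate([(proj(o[0],place(p,o[1]),o[3] if len(o)>3 else None)-np.array(o[2])).ravel() for o in obs])
    q=least_squares(f,x0,loss="soft_l1");return q.x,f(q.x).reshape(-1,2)
E
python3 - <<'E'
from h import *
np.set_printoptions(precision=4,suppress=True)
c1=lambda L:[(240+u/5-.4,150+v/4.6-.4) for u,v in L]
c2=lambda L:[(350+u/5.5-.4,190+v/5.5-.4) for u,v in L]
c3=lambda L:[(130+u/2.8-.3,160+v/2.8-.3) for u,v in L]
def both(name,L1,t,L2,s,x0):
    for nm,o in (("top",[("top",L1,t)]),("scene",[("scene",L2,s)]),("both",[("top",L1,t),("scene",L2,s)])):
        p,e=fit(o,x0);print(name,nm,p,np.degrees(p[2]),"rms",np.sqrt((e**2).mean()))
    print(np.round(e,1).tolist())
S=[(0,.085,.018),(0,-.085,.018),(.16,-.085,.018),(.16,.085,.018)]
both("slab",S,c1([(64,290),(347,322),(380,83),(103,52)]),[S[1],S[2],S[0],S[3]],c3([(507,165),(650,247),(620,82),(757,147)]),[.5,.1,0])
C=[(.024,.024,.15),(.024,-.024,.15),(-.024,-.024,.15),(-.024,.024,.15)]
both("carton",C,c1([(433,452),(527,460),(520,547),(425,538)]),[C[2],C[3],C[0],C[1],(-.024,-.024,0),(.024,-.024,0),(.024,.024,0)],c3([(308,44),(350,20),(388,40),(346,64),(322,183),(360,200),(396,175)]),[.4,0,0])
P=[(.075,.09,.008),(-.075,.09,.008),(-.075,-.09,.008),(.075,-.09,.008)]
both("carrier",P[:3],c2([(110,50),(65,320),(395,385)]),[P[2],P[1],P[0],P[3]],c3([(142,355),(322,240),(447,328),(262,470)]),[.4,-.1,0])
for n,uv in (("top",c2([(648,298)])[0]),("scene",c3([(49,376)])[0])): print("knobtop",n,unproj(n,uv,.108))
for n,uv in (("top",c2([(352,347)])[0]),("scene",c3([(179,270)])[0])): print("hinge",n,unproj(n,uv,.078))
print("vial",unproj("top",c1([(474,257)])[0],.055))
E
```

```text
slab top [ 0.5729  0.1538 -0.1372] -7.861946810813711 rms 0.32576843150512885
slab scene [ 0.5777  0.1505 -0.1579] -9.045911714301283 rms 0.5977829633022788
slab both [ 0.5748  0.1532 -0.1472] -8.433911050476581 rms 0.8932010754532217
[[-0.1, -0.6], [0.4, 0.0], [1.0, -0.6], [0.5, -1.2], [-1.1, -0.9], [0.4, -1.6], [-1.1, -1.4], [0.4, -0.8]]
carton top [ 0.4507  0.0021 -0.1064] -6.09519253533639 rms 0.11228826617674666
carton scene [ 0.4546 -0.0012 -0.1452] -8.321776981624433 rms 0.7252731271995638
carton both [ 0.452   0.0013 -0.1239] -7.097858863073921 rms 0.7851143711757579
[[0.6, -0.8], [0.5, -0.5], [0.0, -0.3], [0.2, -0.5], [-1.0, -1.3], [-1.2, -1.5], [0.2, -1.5], [0.4, -0.9], [-0.3, -1.1], [-0.0, 0.8], [0.5, -0.1]]
carrier top [ 0.5326 -0.1851 -0.2033] -11.646620155871474 rms 0.19515646727533661
carrier scene [ 0.535  -0.1874 -0.2021] -11.579398912933296 rms 0.7527715537190853
carrier both [ 0.5339 -0.1864 -0.2017] -11.558613005366983 rms 0.7188907095079478
[[0.5, -0.6], [0.2, -0.2], [0.7, -0.5], [-1.7, -0.0], [0.2, -1.4], [0.5, -0.4], [-0.0, -0.8]]
knobtop top [ 0.4827 -0.355   0.108 ]
knobtop scene [ 0.4874 -0.3576  0.108 ]
hinge top [ 0.4613 -0.2175  0.078 ]
hinge scene [ 0.4645 -0.2233  0.078 ]
vial [ 0.5983 -0.0037  0.055 ]
```

```bash
cat >> h.py <<'E'
SL=np.array([.574,.1535,-.145]);CR=np.array([.533,-.186,-.2025])
def w(fr,x,y,z=0):
    c,s=np.cos(fr[2]),np.sin(fr[2]);return np.array([fr[0]+c*x-s*y,fr[1]+s*x+c*y,z])
def rel(target,yaw):
    """tool-frame shift (cm) and spin (deg) to bring TCP to target, tool y to world heading yaw (mod 180)"""
    s=r.read_state();Rm=R.from_quat(s["eef_rot"]).as_matrix();d=Rm.T@(np.array(target)-s["ee_pos"])*100
    hy=np.degrees(np.arctan2(Rm[1,1],Rm[0,1]));sp=-(np.degrees(yaw)-hy)
    print("t",round(s["time"],2),"tcp",s["ee_pos"].round(4),"toolx",Rm[:,0].round(3),"heady",round(hy,1),"shift cm",d.round(2),"spin",[round((sp+90)%180-90,1),round((sp)%180,1)],"q",s["joint_positions"].round(2),"F",s["ft_force"].round(1),"w",round(s["width"],4))
    return d
E
python3 - <<'E'
from h import *
print("toolR",R.from_quat(r.read_state()["eef_rot"]).as_matrix().round(3).tolist())
rel([.451,.001,.24],SL[2]+np.pi/2)
for nm,uv,z in (("flaskR",(440,160),.03),("flaskL",(344,145),.03),("jar",(390,150),.075),("short",(210,264),.08),("wash",(178,208),.19),("wash base",(192,210),.03),("beaker",(197,175),.075),("box",(374,135),.05),("instr",(330,150),.05)):print(nm,unproj("top",uv,z).round(3))
print("shut knob",w(CR,.075,-.052))
E
```

```text
toolR [[-0.0, 0.32, 0.947], [-0.001, 0.947, -0.32], [-1.0, -0.001, 0.0]]
t 0.15 tcp [0.1999 0.5919 0.239 ] toolx [-0.    -0.001 -1.   ] heady 71.3 shift cm [ -0.05 -47.94  42.69] spin [np.float64(-10.4), np.float64(169.6)] q [-1.27  0.33 -0.06  1.46  0.02  1.35 -0.09] F [-0.1  0.5  0.3] w 0.0869
flaskR [ 0.734 -0.323  0.03 ]
flaskL [ 0.784 -0.037  0.03 ]
jar [ 0.754 -0.166  0.075]
short [0.439 0.339 0.08 ]
wash [0.579 0.389 0.19 ]
wash base [0.594 0.411 0.03 ]
beaker [0.688 0.384 0.075]
box [ 0.807 -0.125  0.05 ]
instr [0.763 0.006 0.05 ]
shut knob [ 0.59600933 -0.25202139  0.        ]
```

```bash
python3 -m inch '[{"translation":[0,0,0],"spin":-10.4},{"translation":[0,-5,3.04],"spin":0},{"translation":[0,-5,3.04],"spin":0},{"translation":[0,-5,3.04],"spin":0},{"translation":[0,-5,3.04],"spin":0},{"translation":[0,-5,3.04],"spin":0},{"translation":[0,-5,3.04],"spin":0},{"translation":[0,-5,3.04],"spin":0},{"translation":[0,-5,3.04],"spin":0},{"translation":[0,-5,3.04],"spin":0},{"translation":[0,-5,3.04],"spin":0}]' 0 20; python3 - <<'E'
from h import *
rel([.451,.001,.24],SL[2]+np.pi/2)
E
```

```text
time: 1.52
ee_pos: [0.4362, 0.0404, 0.237]
eef_rot: [0.046, 0.706, -0.047, 0.705]
ft_force: [1.7, 1.0, -0.7]
width: 0.0872
t 1.52 tcp [0.4362 0.0404 0.237 ] toolx [-0.002 -0.001 -1.   ] heady 82.5 shift cm [-0.3  -3.71  1.98] spin [np.float64(0.8), np.float64(0.8)] q [-0.68 -0.12  0.45  1.95  0.05  1.3   1.2 ] F [ 1.7  1.  -0.7] w 0.0872
```

```bash
python3 -m inch '[{"translation":[-0.3,-3.7,2.0],"spin":0.8},{"translation":[0,0,0],"spin":0}]'; python3 - <<'E'
from h import *
import cv2
rel([.451,.001,.24],SL[2]+np.pi/2)
cv2.imwrite("pics/w1.png",optics.camera("wrist")[:,:,::-1])
E
```

```text
time: 1.78
ee_pos: [0.452, -0.0047, 0.2401]
eef_rot: [0.053, 0.705, -0.055, 0.705]
ft_force: [0.1, 0.4, -0.4]
width: 0.0869
t 1.77 tcp [ 0.452  -0.0047  0.2401] toolx [-0.001 -0.002 -1.   ] heady 81.2 shift cm [ 0.01  0.55 -0.19] spin [np.float64(-0.5), np.float64(179.5)] q [-0.63 -0.09  0.52  1.91  0.05  1.31  1.29] F [ 0.1  0.4 -0.4] w 0.0869
```

View pics/w1.png

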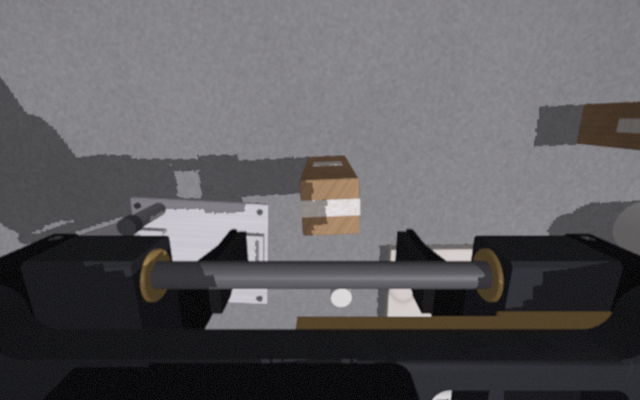

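The wrist view shows the carton's top face with corners near (302,180), (358,180), (360,235), (303,235), and the tape stripe at row 207.

```bash
python3 - <<'E'
from h import *
W=wristW(r.read_state())
for uv in [(302,180),(358,180),(360,235),(303,235),(331,207.5)]: print(unproj("wrist",uv,.15,W).round(4))
E
```

```text
[ 0.4249 -0.0149  0.15  ]
[0.4317 0.0293 0.15  ]
[0.4787 0.0254 0.15  ]
[ 0.4715 -0.022   0.15  ]
[0.4511 0.0047 0.15  ]
```

```bash
python3 -m inch '[{"translation":[4,0.75,-0.2],"spin":-0.5},{"translation":[4,0,0],"spin":0},{"translation":[3,0,0],"spin":0},{"translation":[1.2,0,0],"spin":0},{"translation":[0,0,0],"spin":0}]' 0 20;python3 -m inch '[{"translation":[0,0,0],"spin":0},{"translation":[0,0,0],"spin":0},{"translation":[0,0,0],"spin":0},{"translation":[0,0,0],"spin":0},{"translation":[0,0,0],"spin":0}]' 1 20; python3 - <<'E'
from h import *
rel([.451,.003,.118],SL[2]+np.pi/2)
E
```

```text
time: 2.45
ee_pos: [0.4494, 0.0114, 0.1148]
eef_rot: [0.047, 0.706, -0.047, 0.705]
ft_force: [0.5, -0.4, -0.5]
width: 0.0874
time: 3.08
ee_pos: [0.4513, 0.0118, 0.118]
eef_rot: [0.048, 0.705, -0.046, 0.707]
ft_force: [-0.3, -2.4, 0.6]
width: 0.0498
t 3.08 tcp [0.4513 0.0118 0.118 ] toolx [ 0.003  0.002 -1.   ] heady 82.4 shift cm [-0.01 -0.88  0.08] spin [np.float64(0.7), np.float64(0.7)] q [-0.63  0.05  0.53  2.07 -0.03  1.02  1.35] F [-0.3 -2.4  0.6] w 0.0498
```

```bash
python3 -m inch '[{"translation":[0,0,0],"spin":0.7},{"translation":[-1.5,0,0],"spin":0},{"translation":[-2.5,0,0],"spin":0}]' 1 20; python3 - <<'E'
from h import *
rel(w(SL,-.04,0,.150),SL[2]+np.pi/2)
E
```

```text
time: 3.45
ee_pos: [0.4498, 0.0114, 0.1582]
eef_rot: [0.052, 0.706, -0.051, 0.705]
ft_force: [0.2, -0.6, -1.4]
width: 0.0478
t 3.45 tcp [0.4498 0.0114 0.1582] toolx [-0.001  0.001 -1.   ] heady 81.6 shift cm [ 0.83 15.86  6.22] spin [np.float64(-0.1), np.float64(179.9)] q [-0.64 -0.01  0.52  2.03  0.    1.12  1.3 ] F [ 0.2 -0.6 -1.4] w 0.0478
```

```bash
python3 -m inch '[{"translation":[0,4,1.55],"spin":0},{"translation":[0,4,1.55],"spin":0},{"translation":[0,4,1.55],"spin":0},{"translation":[0,3.8,1.55],"spin":0},{"translation":[0,0,0],"spin":0},{"translation":[0,0,0],"spin":0}]'; python3 - <<'E'
from h import *
import cv2
rel(w(SL,-.036,0,.130),SL[2]+np.pi/2)
s=r.read_state()
cv2.imwrite("pics/w2.png",optics.camera("wrist")[:,:,::-1])
cv2.imwrite("pics/s2.png",cv2.resize(optics.camera("scene")[100:300,180:460,::-1],None,fx=2.8,fy=2.8,interpolation=2))
cv2.imwrite("pics/t2.png",cv2.resize(optics.camera("top")[130:290,200:400,::-1],None,fx=3.7,fy=3.7,interpolation=2))
E
```

```text
time: 4.2
ee_pos: [0.5379, 0.1648, 0.1658]
eef_rot: [0.054, 0.704, -0.05, 0.707]
ft_force: [0.0, -0.3, -2.1]
width: 0.0477
t 4.2 tcp [0.5379 0.1648 0.1658] toolx [ 0.004  0.006 -1.   ] heady 81.6 shift cm [ 3.57 -0.62  0.13] spin [np.float64(-0.1), np.float64(179.9)] q [-0.75  0.25  0.43  1.75 -0.12  1.16  1.14] F [ 0.  -0.3 -2.1] w 0.0477
```

View pics/w2.png

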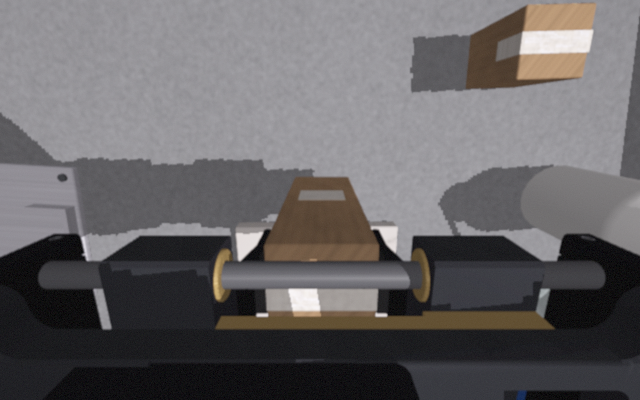

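View pics/s2.png

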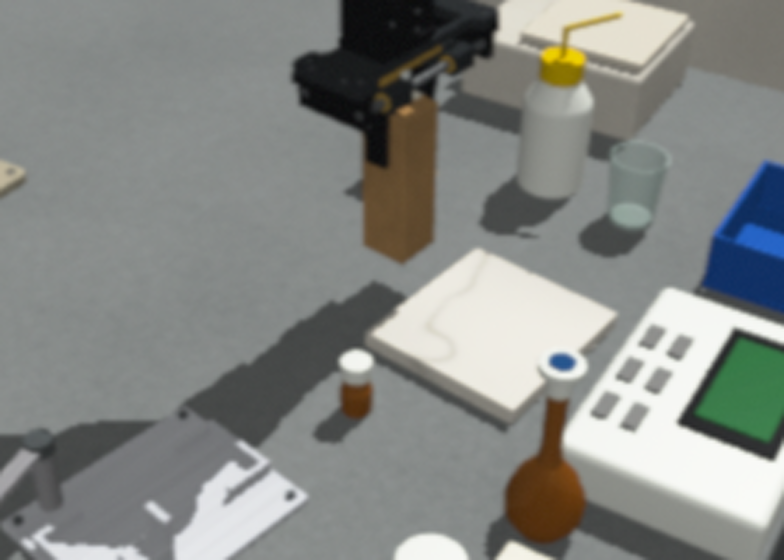

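View pics/t2.png

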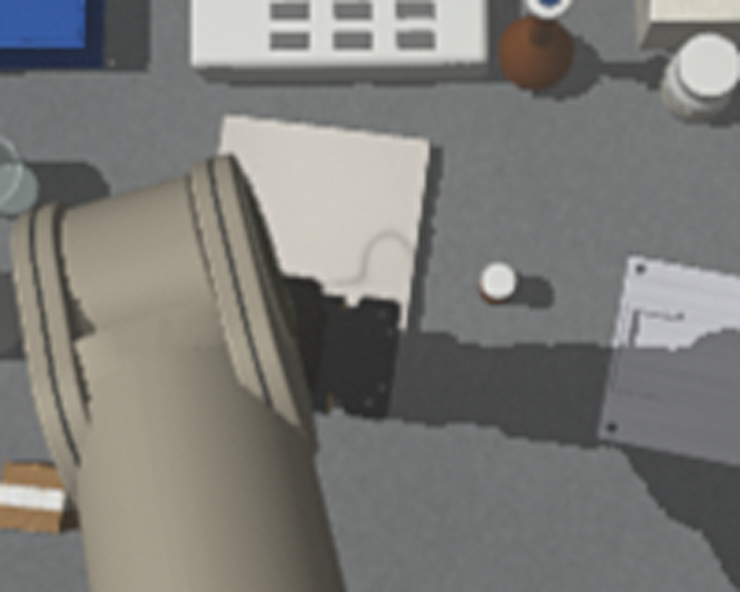

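Wrist view: the slab's front edge runs at about row 224, corners near (236,224) and (397,224), with the carton base just ahead of it. I'll refine the slab from this.

```bash
python3 - <<'E'
from h import *
import cv2
a=cv2.imread("pics/w2.png")[170:270,220:410];cv2.imwrite("pics/w2c.png",cv2.resize(a,None,fx=4,fy=4,interpolation=2))
W=wristW(r.read_state())
for uv in [(237,224),(397,224)]:
  p=unproj("wrist",uv,.018,W);print(p)
# carton base corners predicted at expected gap
s=r.read_state();print(proj("wrist",[w(SL,0,.085,.018),w(SL,0,-.085,.018)],W))
E
```

```text
[0.55922049 0.07381196 0.018     ]
[0.58417903 0.23785137 0.018     ]
[[396.9276022  225.91029699]
 [233.36765973 226.83877001]]
```

View pics/w2c.png

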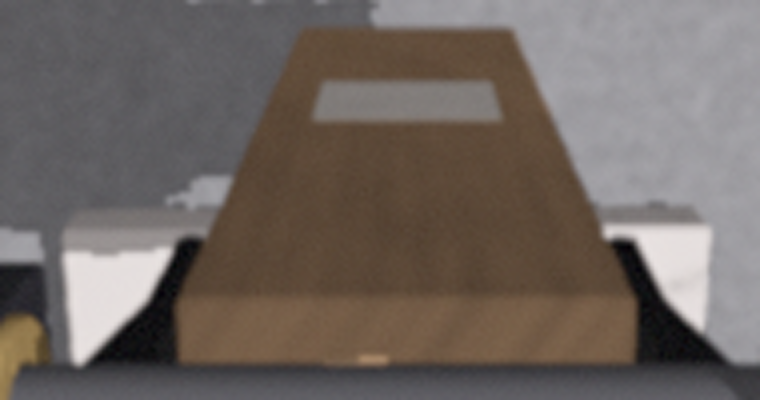

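```bash
python3 -m inch '[{"translation":[2,-0.6,0],"spin":0},{"translation":[1.5,0,0],"spin":0},{"translation":[0.5,0,0],"spin":0},{"translation":[0.2,0,0],"spin":0}]'; python3 - <<'E'
from h import *
rel(w(SL,-.024,0,.118),SL[2]+np.pi/2)
E
```

```text
time: 4.85
ee_pos: [0.5371, 0.1574, 0.1237]
eef_rot: [0.056, 0.703, -0.05, 0.707]
ft_force: [-0.2, -0.2, -1.9]
width: 0.0478
t 4.85 tcp [0.5371 0.1574 0.1237] toolx [ 0.006  0.008 -1.   ] heady 81.4 shift cm [0.58 0.15 1.3 ] spin [np.float64(-0.3), np.float64(179.7)] q [-0.73  0.29  0.43  1.8  -0.14  1.07  1.17] F [-0.2 -0.2 -1.9] w 0.0478
```

```bash
python3 -m inch '[{"translation":[0.1,0.1,0.6],"spin":0},{"translation":[0,0,0.4],"spin":0}]'; python3 -m inch '[{"translation":[0,0,0.3],"spin":0}]';  python3 -m inch '[{"translation":[0,0,0.3],"spin":0}]'; python3 - <<'E'
from h import *
rel(w(SL,-.024,0,.118),SL[2]+np.pi/2)
E
```

```text
time: 5.1
ee_pos: [0.548, 0.1574, 0.1234]
eef_rot: [0.056, 0.703, -0.05, 0.707]
ft_force: [-0.1, -0.2, -1.6]
width: 0.0477
time: 5.22
ee_pos: [0.5507, 0.1572, 0.1235]
eef_rot: [0.056, 0.704, -0.05, 0.707]
ft_force: [-4.8, -0.2, 1.1]
width: 0.0479
time: 5.35
ee_pos: [0.5533, 0.1568, 0.1235]
eef_rot: [0.056, 0.704, -0.049, 0.706]
ft_force: [-5.3, -0.3, 1.3]
width: 0.0477
t 5.35 tcp [0.5533 0.1568 0.1235] toolx [ 0.004  0.009 -1.   ] heady 81.5 shift cm [ 0.55 -0.04 -0.3 ] spin [np.float64(-0.2), np.float64(179.8)] q [-0.71  0.33  0.43  1.76 -0.16  1.08  1.2 ] F [-5.3 -0.3  1.3] w 0.0477
```

```bash
python3 -m inch '[{"translation":[0,0,-0.35],"spin":0},{"translation":[0.2,0,0],"spin":0},{"translation":[0.2,0,0],"spin":0},{"translation":[0.2,0,0],"spin":0}]'; python3 - <<'E'
from h import *
rel(w(SL,-.024,0,.118),SL[2]+np.pi/2)
E
```

```text
time: 5.85
ee_pos: [0.5516, 0.1572, 0.1188]
eef_rot: [0.056, 0.702, -0.049, 0.708]
ft_force: [-6.6, -1.2, 21.6]
width: 0.0483
t 5.85 tcp [0.5516 0.1572 0.1188] toolx [ 0.008  0.009 -1.   ] heady 81.4 shift cm [ 0.08 -0.04 -0.13] spin [np.float64(-0.3), np.float64(179.7)] q [-0.72  0.32  0.43  1.77 -0.16  1.07  1.19] F [-6.6 -1.2 21.6] w 0.0483
```

```bash
python3 -m inch '[{"translation":[-0.15,0,-0.15],"spin":0},{"translation":[0,0,0],"spin":0}]'; python3 -m inch '[{"translation":[0,0,0],"spin":0},{"translation":[0,0,0],"spin":0},{"translation":[0,0,0],"spin":0}]' 0; python3 - <<'E'
from h import *
import cv2
rel(w(SL,-.024,0,.118),SL[2]+np.pi/2)
cv2.imwrite("pics/s3.png",cv2.resize(optics.camera("scene")[100:300,180:460,::-1],None,fx=2.8,fy=2.8,interpolation=2))
cv2.imwrite("pics/w3.png",optics.camera("wrist")[:,:,::-1])
E
```

```text
time: 6.1
ee_pos: [0.5503, 0.1574, 0.1205]
eef_rot: [0.056, 0.702, -0.049, 0.708]
ft_force: [-0.1, -0.4, -2.8]
width: 0.048
time: 6.48
ee_pos: [0.5506, 0.1575, 0.1206]
eef_rot: [0.057, 0.702, -0.049, 0.708]
ft_force: [0.8, 0.7, -0.3]
width: 0.0705
t 6.47 tcp [0.5506 0.1575 0.1206] toolx [ 0.01  0.01 -1.  ] heady 81.4 shift cm [ 0.26 -0.06 -0.03] spin [np.float64(-0.3), np.float64(179.7)] q [-0.72  0.32  0.43  1.78 -0.16  1.07  1.19] F [ 0.8  0.7 -0.3] w 0.0705
```

View pics/s3.png

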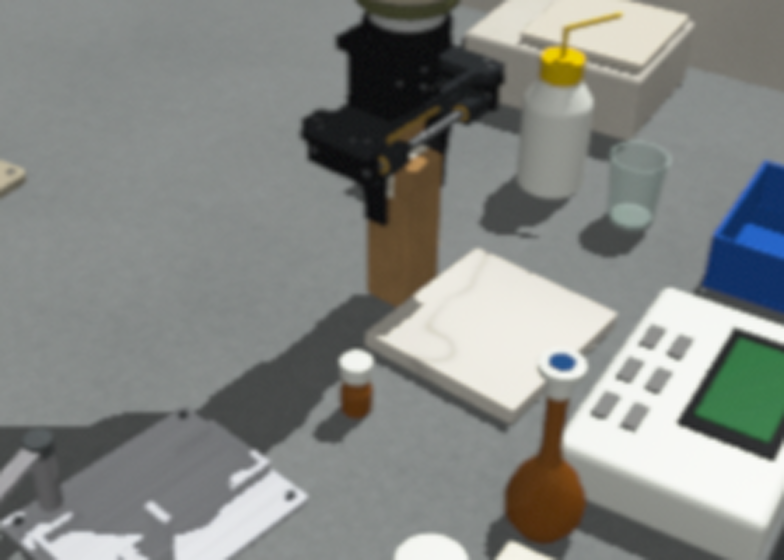

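View pics/w3.png

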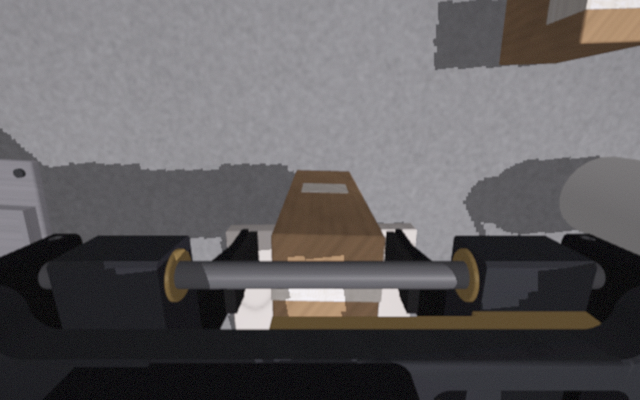

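The carton stands free against the slab edge (base by crop (400,300)). Now I'll clear the fingers upward and go round behind.

```bash
python3 -m inch '[{"translation":[0,0,0],"spin":0},{"translation":[-2,0,0],"spin":0},{"translation":[-3,0,0],"spin":0},{"translation":[-3,0,0],"spin":0}]' 0; python3 -m inch '[{"translation":[0,0,-2.5],"spin":0},{"translation":[0,0,-3],"spin":0},{"translation":[0,0,0],"spin":0}]' 0.65;  python3 - <<'E'
from h import *
rel(w(SL,-.078,0,.135),SL[2]+np.pi/2)
E
```

```text
time: 7.08
ee_pos: [0.5484, 0.1562, 0.2002]
eef_rot: [0.056, 0.703, -0.05, 0.707]
ft_force: [0.5, 0.2, 0.3]
width: 0.087
time: 7.45
ee_pos: [0.4942, 0.1648, 0.2026]
eef_rot: [0.057, 0.702, -0.05, 0.708]
ft_force: [0.7, -0.7, 0.6]
width: 0.0644
t 7.45 tcp [0.4942 0.1648 0.2026] toolx [ 0.01   0.009 -1.   ] heady 81.4 shift cm [ 6.77 -0.03  0.2 ] spin [np.float64(-0.3), np.float64(179.7)] q [-0.8   0.11  0.43  1.82 -0.06  1.21  1.06] F [ 0.7 -0.7  0.6] w 0.0644
```

```bash
python3 -m inch '[{"translation":[2.5,0,0],"spin":-0.3},{"translation":[2.5,0,0],"spin":0},{"translation":[1.7,0,0],"spin":0},{"translation":[0,0,0],"spin":0}]' 0.65; python3 -m inch '[{"translation":[0,0,1],"spin":0},{"translation":[0,0,0.8],"spin":0}]'; python3 - <<'E'
from h import *
rel(w(SL,-.058,0,.135),SL[2]+np.pi/2)
E
```

```text
time: 7.95
ee_pos: [0.4974, 0.1651, 0.1346]
eef_rot: [0.055, 0.701, -0.048, 0.709]
ft_force: [0.6, 0.3, -0.3]
width: 0.032
time: 8.2
ee_pos: [0.5171, 0.1626, 0.1363]
eef_rot: [0.056, 0.701, -0.047, 0.71]
ft_force: [-0.9, 0.0, 0.9]
width: 0.0311
t 8.2 tcp [0.5171 0.1626 0.1363] toolx [ 0.014  0.011 -1.   ] heady 81.7 shift cm [ 0.13 -0.08 -0.04] spin [np.float64(-0.0), np.float64(180.0)] q [-0.76  0.23  0.43  1.84 -0.11  1.07  1.13] F [-0.9  0.   0.9] w 0.0311
```

Contact. Push steadily and follow over.

```bash
python3 -m inch '[{"translation":[0,0,0.9],"spin":0},{"translation":[0,0,0.9],"spin":0},{"translation":[0,0,0.9],"spin":0}]'; python3 - <<'E'
from h import *
import cv2
rel(w(SL,-.058,0,.135),SL[2]+np.pi/2)
cv2.imwrite("pics/s4.png",cv2.resize(optics.camera("scene")[100:300,180:460,::-1],None,fx=2.8,fy=2.8,interpolation=2))
E
```

```text
time: 8.57
ee_pos: [0.5467, 0.1585, 0.1378]
eef_rot: [0.056, 0.7, -0.047, 0.711]
ft_force: [-0.2, 0.8, 0.7]
width: 0.0303
t 8.57 tcp [0.5467 0.1585 0.1378] toolx [ 0.016  0.012 -1.   ] heady 81.7 shift cm [ 0.24 -0.11 -3.03] spin [np.float64(-0.0), np.float64(180.0)] q [-0.73  0.29  0.44  1.78 -0.14  1.09  1.18] F [-0.2  0.8  0.7] w 0.0303
```

View pics/s4.png

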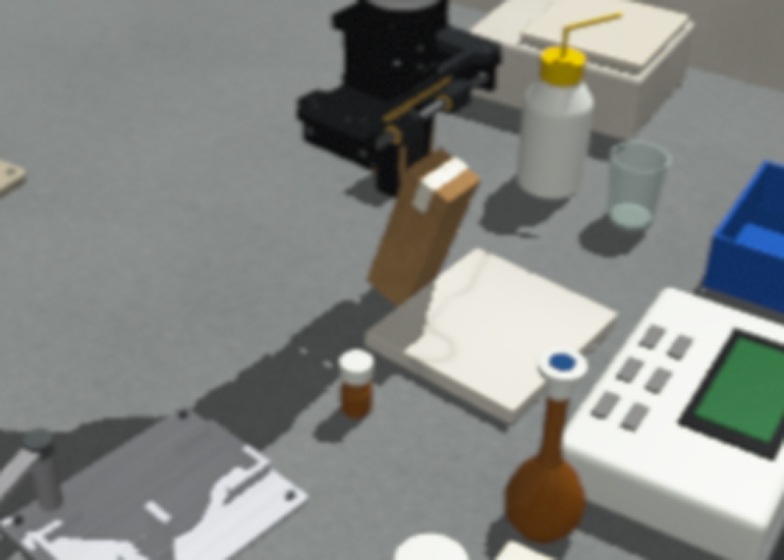

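The carton is tilted about 20° over the slab edge, its top near crop (450,170). I'll keep pushing.

```bash
python3 -m inch '[{"translation":[0,0,0.9],"spin":0},{"translation":[0,0,0.9],"spin":0},{"translation":[0,0,0.9],"spin":0},{"translation":[0,0,0],"spin":0},{"translation":[0,0,0],"spin":0},{"translation":[0,0,0],"spin":0}]'; python3 - <<'E'
from h import *
import cv2
rel(w(SL,-.058,0,.135),SL[2]+np.pi/2)
cv2.imwrite("pics/s5.png",cv2.resize(optics.camera("scene")[100:300,180:460,::-1],None,fx=2.8,fy=2.8,interpolation=2))
E
```

```text
time: 9.38
ee_pos: [0.5761, 0.1538, 0.1379]
eef_rot: [0.056, 0.7, -0.047, 0.711]
ft_force: [0.6, 0.1, -0.3]
width: 0.0304
t 9.38 tcp [0.5761 0.1538 0.1379] toolx [ 0.016  0.011 -1.   ] heady 81.6 shift cm [ 0.2  -0.07 -6.01] spin [np.float64(-0.1), np.float64(179.9)] q [-0.7   0.35  0.44  1.7  -0.17  1.11  1.22] F [ 0.6  0.1 -0.3] w 0.0304
```

View pics/s5.png

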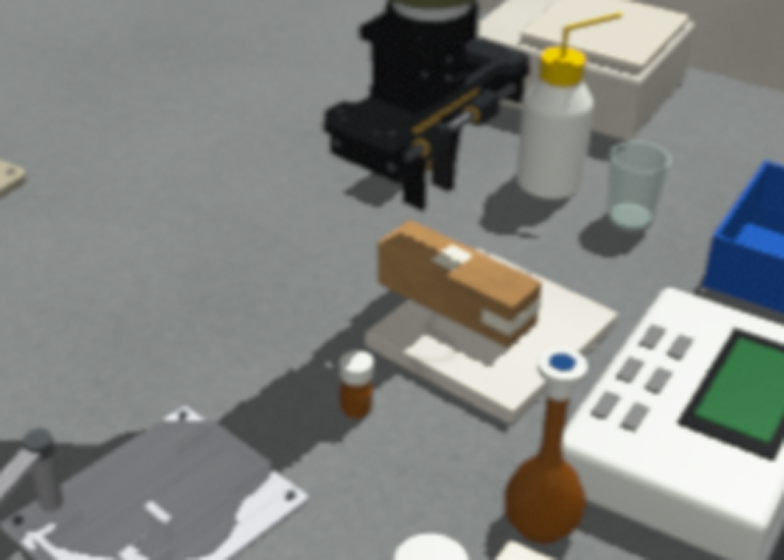

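The carton lies on its side on the slab, its base end overhanging at crop (378,262). Now fit its pose.

```bash
python3 - <<'E'
from h import *
import cv2
c=lambda L:[(180+u/2.8-.3,100+v/2.8-.3) for u,v in L]
a,b=.075,.024
L=[(-a,-b,.066),(-a,b,.066),(a,b,.066),(a,-b,.066),(-a,-b,.018),(a,-b,.018),(a,b,.018)]
p,e=fit([("scene",L,c([(377,241),(408,221),(541,281),(487,309),(378,281),(484,343),(540,312)]))],[.63,.15,-.14])
print(p,np.degrees(p[2]),e.round(1).tolist())
# scene bias measured relative to combined estimate: slab scene fit (.5777,.1505,-.158) vs SL
print("slab frame", w(np.r_[0,0,.0],0,0), (p-[.5777,.1505,0])[:2])
rel([p[0],p[1],.14],p[2]+np.pi/2)
E
python3 -m inch '[{"translation":[-3,0,2.5],"spin":0},{"translation":[-1,0,2.5],"spin":0},{"translation":[0,0,0],"spin":0}]' 0
python3 - <<'E'
from h import *
import cv2
rel(w(SL,.055,0,.17),SL[2]+np.pi/2)
cv2.imwrite("pics/w5.png",optics.camera("wrist")[:,:,::-1])
E
```

```text
[ 0.61001459  0.1481023  -0.17196239] -9.852718926304664 [[-0.6, -0.9], [0.4, -1.6], [-0.4, 0.2], [7.2, -0.8], [-1.1, -0.2], [6.9, 2.4], [-1.7, 4.2]]
slab frame [0. 0. 0.] [ 0.03231459 -0.0023977 ]
t 9.43 tcp [0.5761 0.1539 0.1379] toolx [ 0.016  0.011 -1.   ] heady 81.6 shift cm [-0.16 -0.07  3.44] spin [np.float64(1.5), np.float64(1.5)] q [-0.7   0.35  0.44  1.7  -0.17  1.11  1.22] F [-0.5 -0.1 -0.3] w 0.0305
time: 9.8
ee_pos: [0.625, 0.1466, 0.1795]
eef_rot: [0.056, 0.7, -0.047, 0.71]
ft_force: [-1.7, 0.1, -0.1]
width: 0.0525
t 9.8 tcp [0.625  0.1466 0.1795] toolx [ 0.015  0.011 -1.   ] heady 81.7 shift cm [ 0.96 -0.06  0.34] spin [np.float64(0.0), np.float64(0.0)] q [-0.64  0.41  0.45  1.53 -0.2   1.22  1.27] F [-1.7  0.1 -0.1] w 0.0525
```

View pics/w5.png

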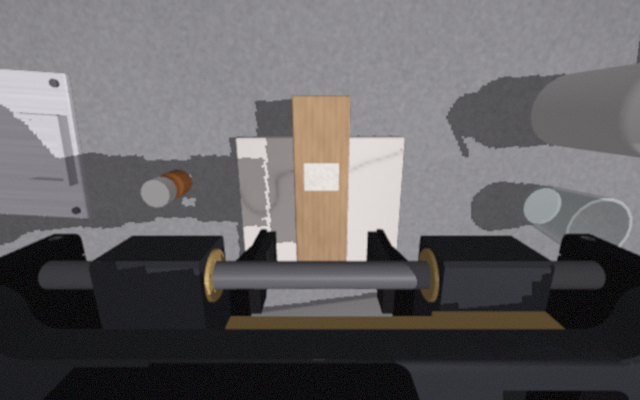

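```bash
python3 - <<'E'
from h import *
s=r.read_state();W=wristW(s)
def sl(p): 
    d=p[:2]-SL[:2];c,q=np.cos(SL[2]),np.sin(SL[2]);return (c*d[0]+q*d[1],-q*d[0]+c*d[1])
for uv,z in [((293,97),.066),((349.5,97),.066),((296,259),.066),((347,259),.066),((237,137.5),.018),((404,137.5),.018)]:
    p=unproj("wrist",uv,z,W);print(uv,p.round(4),np.round(sl(p),4))
for uv in [(377,241),(408,221),(541,281),(487,309)]:
    p=unproj("scene",(180+uv[0]/2.8-.3,100+uv[1]/2.8-.3),.066);print("scene",p.round(4),np.round(sl(p),4))
E
```

```text
(293, 97) [0.5349 0.138  0.066 ] [-0.0365 -0.021 ]
(349.5, 97) [0.5415 0.1834 0.066 ] [-0.0365  0.0249]
(296, 259) [0.6786 0.1159 0.066 ] [ 0.1089 -0.0221]
(347, 259) [0.6859 0.1638 0.066 ] [0.1093 0.0263]
(237, 137.5) [0.5618 0.073  0.018 ] [-0.0004 -0.0814]
(404, 137.5) [0.5862 0.2382 0.018 ] [-0.0002  0.0856]
scene [0.5353 0.1348 0.066 ] [-0.0356 -0.0241]
scene [0.543  0.1776 0.066 ] [-0.0342  0.0194]
scene [0.6886 0.16   0.066 ] [0.1124 0.023 ]
scene [0.6665 0.0997 0.066 ] [ 0.0993 -0.0399]
```

```bash
python3 - <<'E'
from h import *
rel(w(SL,.0385,.002,.053),SL[2]+np.pi/2)
E
python3 -m inch '[{"translation":[2,0,-1.3],"spin":0},{"translation":[0,0,0],"spin":0}]' 0
python3 - <<'E'
from h import *
rel(w(SL,.0385,.002,.053),SL[2]+np.pi/2)
E
```

```text
t 9.85 tcp [0.6242 0.1469 0.1792] toolx [ 0.014  0.012 -1.   ] heady 81.7 shift cm [12.61 -0.04 -1.37] spin [np.float64(0.0), np.float64(0.0)] q [-0.64  0.41  0.45  1.53 -0.2   1.22  1.27] F [ 0.2 -0.1 -0.1] w 0.0569
time: 10.1
ee_pos: [0.6097, 0.1495, 0.1579]
eef_rot: [0.055, 0.701, -0.046, 0.709]
ft_force: [0.1, -0.3, -0.4]
width: 0.0763
t 10.1 tcp [0.6097 0.1495 0.1579] toolx [ 0.012  0.012 -1.   ] heady 81.8 shift cm [10.49 -0.07  0.15] spin [np.float64(0.1), np.float64(0.1)] q [-0.66  0.4   0.45  1.59 -0.19  1.18  1.26] F [ 0.1 -0.3 -0.4] w 0.0763
```

```bash
python3 -m inch '[{"translation":[2.5,-0.05,0.1],"spin":0},{"translation":[3,0,0],"spin":0},{"translation":[2.5,0,0],"spin":0},{"translation":[1.7,0,0],"spin":0},{"translation":[0.3,0,0],"spin":0}]' 0
python3 - <<'E'
from h import *
rel(w(SL,.0385,.002,.053),SL[2]+np.pi/2)
E
```

```text
time: 10.72
ee_pos: [0.6132, 0.1517, 0.0589]
eef_rot: [0.056, 0.7, -0.045, 0.711]
ft_force: [-1.0, 0.1, 0.3]
width: 0.0872
t 10.72 tcp [0.6132 0.1517 0.0589] toolx [ 0.016  0.014 -1.   ] heady 81.9 shift cm [ 0.58 -0.2  -0.06] spin [np.float64(0.2), np.float64(0.2)] q [-0.63  0.51  0.41  1.67 -0.25  0.99  1.3 ] F [-1.   0.1  0.3] w 0.0872
```

```bash
python3 -m inch '[{"translation":[0.6,-0.2,-0.1],"spin":0},{"translation":[0,0,0],"spin":0}]' 0
python3 -m inch '[{"translation":[0,0,0],"spin":0},{"translation":[0,0,0],"spin":0},{"translation":[0,0,0],"spin":0},{"translation":[0,0,0],"spin":0},{"translation":[0,0,0],"spin":0},{"translation":[0,0,0],"spin":0}]' 1 30
python3 - <<'E'
from h import *
rel(w(SL,.0385,.002,.053),SL[2]+np.pi/2)
E
```

```text
time: 10.98
ee_pos: [0.6127, 0.15, 0.0539]
eef_rot: [0.056, 0.699, -0.044, 0.711]
ft_force: [-0.3, -0.1, 0.5]
width: 0.0871
time: 11.72
ee_pos: [0.6136, 0.1502, 0.0556]
eef_rot: [0.056, 0.699, -0.044, 0.712]
ft_force: [0.3, 0.8, 0.3]
width: 0.0477
t 11.72 tcp [0.6136 0.1502 0.0556] toolx [ 0.02   0.016 -1.   ] heady 81.9 shift cm [ 0.25 -0.05 -0.12] spin [np.float64(0.2), np.float64(0.2)] q [-0.63  0.51  0.41  1.67 -0.25  0.98  1.3 ] F [0.3 0.8 0.3] w 0.0477
```

```bash
python3 -m inch '[{"translation":[-1,0,0],"spin":0},{"translation":[-2.5,0,0],"spin":0},{"translation":[-4,0,0],"spin":0},{"translation":[-4,0,0],"spin":0},{"translation":[0,-2.5,-0.25],"spin":0},{"translation":[0,-4.5,-0.45],"spin":0},{"translation":[0,-4.5,-0.45],"spin":0},{"translation":[0,-4.5,-0.45],"spin":0},{"translation":[0,-4.5,-0.45],"spin":0},{"translation":[0,-4.5,-0.45],"spin":0},{"translation":[0,-4.5,-0.45],"spin":0},{"translation":[0,-3,-0.3],"spin":0},{"translation":[0,0,0],"spin":0}]'
python3 - <<'E'
from h import *
import cv2
rel(w(CR,0,0,.17),CR[2]+np.pi)
cv2.imwrite("pics/s6.png",cv2.resize(optics.camera("scene")[100:380,60:440,::-1],None,fx=2,fy=2,interpolation=2))
E
```

```text
time: 13.35
ee_pos: [0.5205, -0.186, 0.1634]
eef_rot: [0.058, 0.702, -0.047, 0.708]
ft_force: [0.7, -0.2, -2.6]
width: 0.0478
t 13.35 tcp [ 0.5205 -0.186   0.1634] toolx [ 0.01   0.014 -1.   ] heady 81.5 shift cm [-0.64  0.2   1.24] spin [np.float64(-86.9), np.float64(93.1)] q [-0.27  0.25  0.63  1.79 -0.18  1.15  1.84] F [ 0.7 -0.2 -2.6] w 0.0478
```

View pics/s6.png

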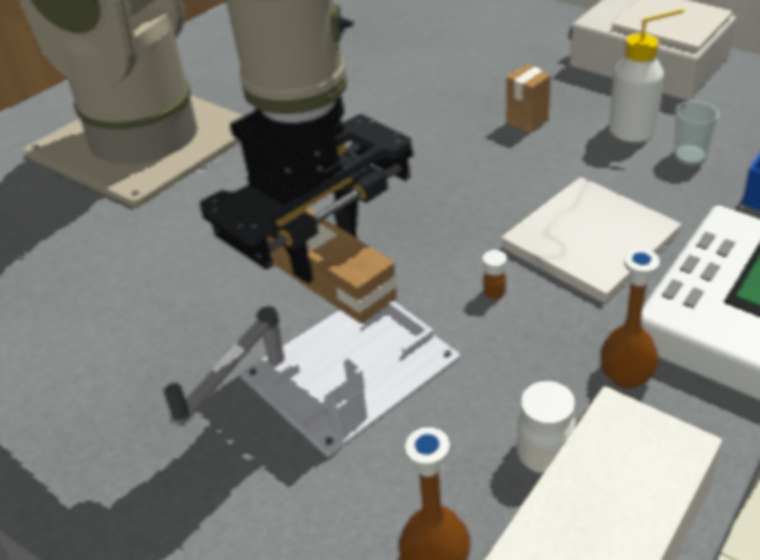

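The carton is held level above the carrier. Now turn it to lie along the bay.

```bash
python3 -m inch '[{"translation":[0,0,0],"spin":-6},{"translation":[0,0,0],"spin":-10.7},{"translation":[0,0,0],"spin":-10.7},{"translation":[0,0,0],"spin":-10.7},{"translation":[0,0,0],"spin":-10.7},{"translation":[0,0,0],"spin":-10.7},{"translation":[0,0,0],"spin":-10.7},{"translation":[0,0,0],"spin":-10.7},{"translation":[0,0,0],"spin":-6},{"translation":[0,0,0],"spin":0}]'
python3 - <<'E'
from h import *
import cv2
rel(w(CR,0,0,.17),CR[2]+np.pi)
cv2.imwrite("pics/w6.png",optics.camera("wrist")[:,:,::-1])
cv2.imwrite("pics/t6.png",cv2.resize(optics.camera("top")[150:290,320:500,::-1],None,fx=4,fy=4,interpolation=2))
E
```

```text
time: 14.65
ee_pos: [0.5079, -0.1749, 0.1311]
eef_rot: [-0.305, 0.648, 0.337, 0.611]
ft_force: [-0.3, 0.5, -1.7]
width: 0.0478
t 14.65 tcp [ 0.5079 -0.1749  0.1311] toolx [-0.067  0.016 -0.998] heady 143.9 shift cm [-4.07 -2.43  0.47] spin [np.float64(-24.5), np.float64(155.5)] q [ 0.78  0.35 -0.64  1.74  0.21  1.2   2.59] F [-0.3  0.5 -1.7] w 0.0478
```

View pics/w6.png

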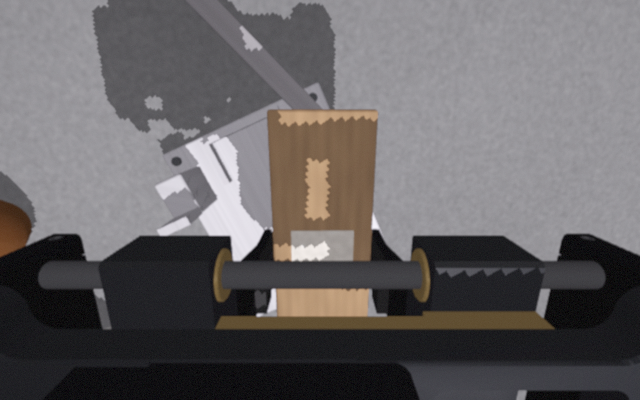

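View pics/t6.png

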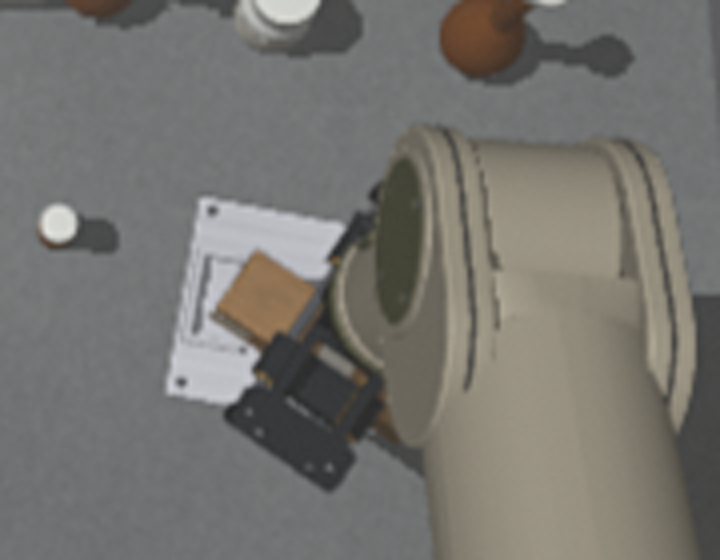

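The turn ran joint 7 to its end (2.59), so I'll turn the other way: raise first, then spin positive.

```bash
python3 -m inch '[{"translation":[-2,0,0],"spin":6},{"translation":[-2,0,0],"spin":10.7},{"translation":[0,0,0],"spin":10.7},{"translation":[0,0,0],"spin":10.7},{"translation":[0,0,0],"spin":10.7}]'
python3 - <<'E'
from h import *
rel(w(CR,0,0,.17),CR[2]+np.pi)
E
```

```text
time: 15.38
ee_pos: [0.5117, -0.1727, 0.1724]
eef_rot: [-0.024, 0.73, 0.033, 0.682]
ft_force: [0.1, 0.4, -1.8]
width: 0.0477
t 15.38 tcp [ 0.5117 -0.1727  0.1724] toolx [-0.069  0.009 -0.998] heady 94.6 shift cm [ 0.08 -1.5   2.03] spin [np.float64(-73.8), np.float64(106.2)] q [ 0.67  0.29 -0.51  1.7   0.15  1.27  1.78] F [ 0.1  0.4 -1.8] w 0.0477
```

```bash
python3 -m inch '[{"translation":[0,0,0],"spin":10.7},{"translation":[0,0,0],"spin":10.7},{"translation":[0,0,0],"spin":10.7},{"translation":[0,0,0],"spin":10.7},{"translation":[0,0,0],"spin":10.7},{"translation":[0,0,0],"spin":10.7},{"translation":[0,0,0],"spin":10.7},{"translation":[0,0,0],"spin":10.7},{"translation":[0,0,0],"spin":10.7},{"translation":[0,0,0],"spin":6},{"translation":[0,0,0],"spin":0}]'
python3 - <<'E'
from h import *
rel(w(CR,0,0,.17),CR[2])
E
```

```text
time: 16.75
ee_pos: [0.5157, -0.1633, 0.1763]
eef_rot: [-0.517, -0.477, 0.552, -0.448]
ft_force: [0.2, 0.2, -1.7]
width: 0.048
t 16.75 tcp [ 0.5157 -0.1633  0.1763] toolx [-0.063 -0.002 -0.998] heady -8.3 shift cm [0.53 2.07 1.99] spin [np.float64(3.3), np.float64(3.3)] q [ 0.47  0.25 -0.3   1.71  0.09  1.26  0.  ] F [ 0.2  0.2 -1.7] w 0.048
```

```bash
python3 -m inch '[{"translation":[2,2,2],"spin":3.3},{"translation":[1.5,0,0],"spin":0},{"translation":[0,0,0],"spin":0}]'
python3 - <<'E'
from h import *
import cv2
rel(w(CR,0,0,.043),CR[2])
cv2.imwrite("pics/w7.png",optics.camera("wrist")[:,:,::-1])
cv2.imwrite("pics/s7.png",cv2.resize(optics.camera("scene")[160:350,130:400,::-1],None,fx=2.9,fy=2.9,interpolation=2))
cv2.imwrite("pics/t7.png",cv2.resize(optics.camera("top")[170:290,340:490,::-1],None,fx=4.5,fy=4.5,interpolation=2))
E
```

```text
time: 17.12
ee_pos: [0.5317, -0.1844, 0.1406]
eef_rot: [-0.528, -0.462, 0.563, -0.436]
ft_force: [-0.6, 0.7, -1.8]
width: 0.0473
t 17.12 tcp [ 0.5317 -0.1844  0.1406] toolx [-0.061 -0.004 -0.998] heady -11.1 shift cm [ 9.73  0.74 -0.02] spin [np.float64(0.5), np.float64(0.5)] q [ 0.48  0.33 -0.28  1.69  0.11  1.2  -0.03] F [-0.6  0.7 -1.8] w 0.0473
```

View pics/w7.png

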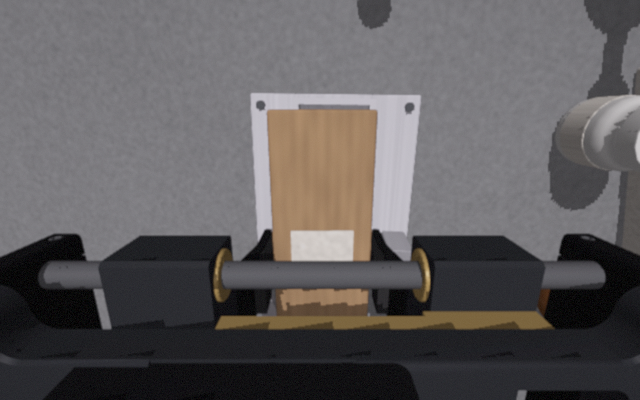

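View pics/s7.png

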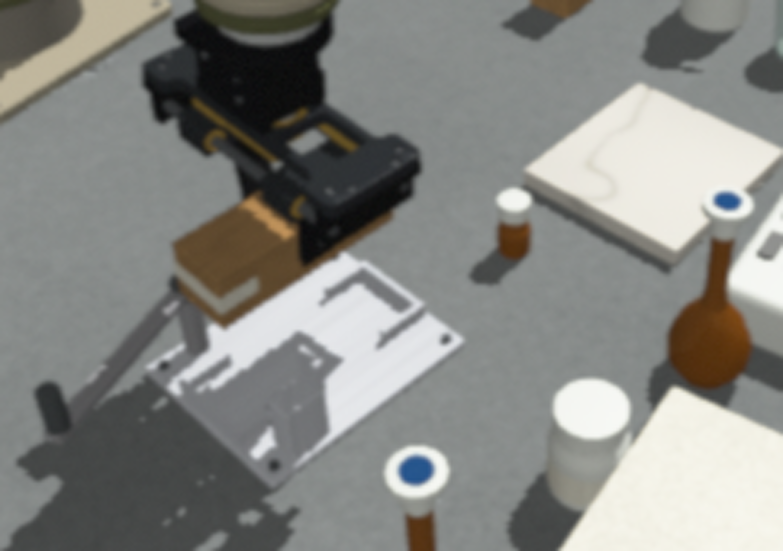

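View pics/t7.png

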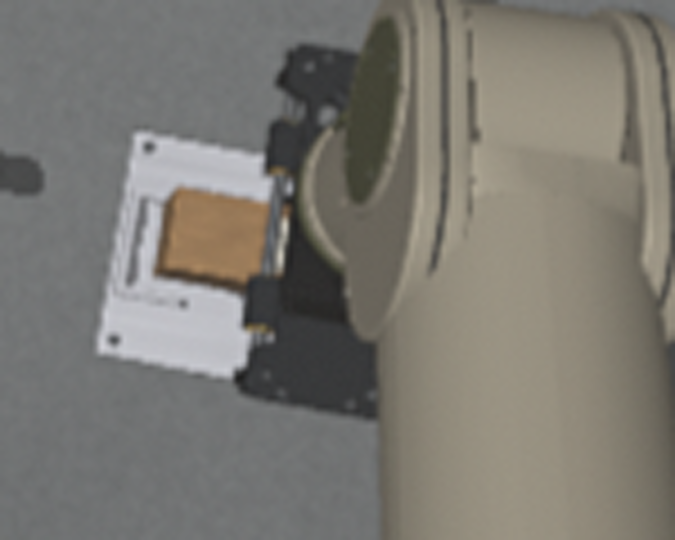

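```bash
python3 - <<'E'
from h import *
s=r.read_state();W=wristW(s)
T=np.eye(4);T[:3,:3]=R.from_quat(s["eef_rot"]).as_matrix();T[:3,3]=s["ee_pos"]
# carton end in tool coords: top plane of carton is at tool x = -(0.048-.0376) => intersect ray
Tc=M["wrist"]["tool_from_camera"];K=np.linalg.inv(M["wrist"]["camera_matrix"])
for uv in [(268,110),(377,110)]:
    d=Tc[:3,:3]@K@np.r_[uv,1];o=Tc[:3,3];p=o+d*((-.0104-o[0])/d[0]);print("carton corner in tool",p.round(4))
p=[unproj("wrist",uv,.008,W) for uv in [(252,94.5),(419.5,95)]];print(p)
# corners expected
print(w(CR,-.075,.09),w(CR,.075,.09))
# bay centre from these two
p=np.array(p);m=p.mean(0);v=p[1]-p[0];print("len",np.linalg.norm(v),"yaw",np.degrees(np.arctan2(v[1],v[0])))
y=np.arctan2(v[1],v[0]);print("bay",m[0]+np.sin(y)*.09,m[1]-np.cos(y)*.09)
E
```

```text
carton corner in tool [-0.0104 -0.0231 -0.0758]
carton corner in tool [-0.0104  0.0238 -0.0757]
[array([ 0.48201984, -0.08376697,  0.008     ]), array([ 0.62537102, -0.11311769,  0.008     ])]
[ 0.47763319 -0.08275507  0.        ] [ 0.62456821 -0.1129229   0.        ]
len 0.1463250701667737 yaw -11.571216053400752
bay 0.5356427052989794 -0.18661318238148808
```

```bash
python3 -m inch '[{"translation":[3,0.3,0],"spin":0.5},{"translation":[3,0.3,0],"spin":0},{"translation":[1.5,0.2,0],"spin":0},{"translation":[0,0,0],"spin":0}]'
python3 - <<'E'
from h import *
CR[:]=[.534,-.1863,-.2022]
rel([.535,-.1863,.047],CR[2])
import cv2
cv2.imwrite("pics/w8.png",optics.camera("wrist")[:,:,::-1])
cv2.imwrite("pics/s8.png",cv2.resize(optics.camera("scene")[160:350,130:400,::-1],None,fx=2.9,fy=2.9,interpolation=2))
E
```

```text
time: 17.77
ee_pos: [0.5382, -0.1869, 0.0691]
eef_rot: [-0.532, -0.457, 0.564, -0.437]
ft_force: [0.4, -0.9, -2.0]
width: 0.048
t 17.77 tcp [ 0.5382 -0.1869  0.0691] toolx [-0.052 -0.007 -0.999] heady -11.6 shift cm [ 2.22 -0.22 -0.04] spin [np.float64(0.0), np.float64(0.0)] q [ 0.47  0.42 -0.27  1.74  0.15  1.06 -0.06] F [ 0.4 -0.9 -2. ] w 0.048
```

View pics/w8.png

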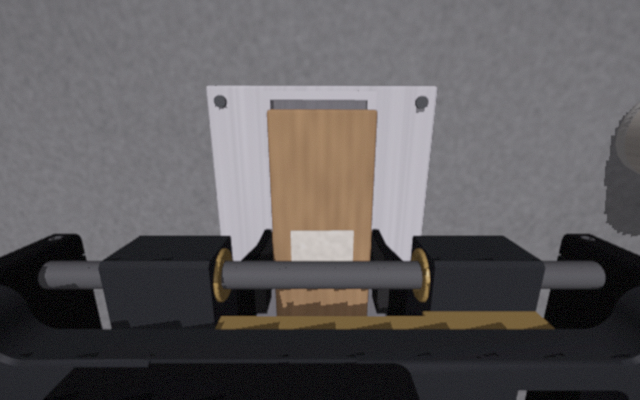

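View pics/s8.png

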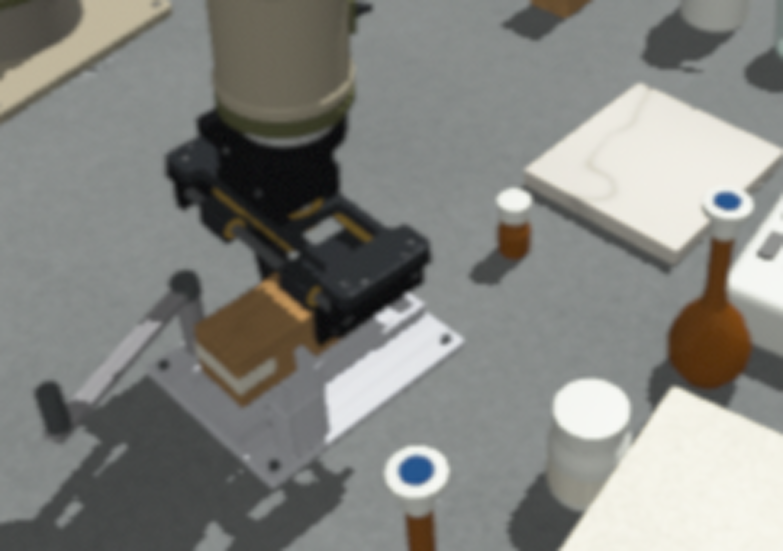

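```bash
python3 -m inch '[{"translation":[1,-0.2,0],"spin":0},{"translation":[0.7,0,0],"spin":0}]'; python3 -m inch '[{"translation":[0.4,0,0],"spin":0}]'
python3 - <<'E'
from h import *
rel([.535,-.1863,.0436],-.2022)
E
```

```text
time: 18.12
ee_pos: [0.5372, -0.1873, 0.0547]
eef_rot: [-0.533, -0.455, 0.563, -0.439]
ft_force: [-0.9, 0.8, -1.9]
width: 0.0478
time: 18.25
ee_pos: [0.537, -0.1873, 0.0504]
eef_rot: [-0.533, -0.455, 0.563, -0.439]
ft_force: [0.1, -0.0, -1.0]
width: 0.0479
t 18.25 tcp [ 0.537  -0.1873  0.0504] toolx [-0.047 -0.009 -0.999] heady -11.6 shift cm [ 0.68 -0.18 -0.08] spin [np.float64(-0.0), np.float64(180.0)] q [ 0.47  0.43 -0.27  1.76  0.15  1.01 -0.07] F [ 0.1 -0.  -1. ] w 0.0479
```

```bash
python3 -m inch '[{"translation":[0.3,-0.15,-0.1],"spin":0}]';  python3 -m inch '[{"translation":[0.25,0,0],"spin":0}]'; python3 -m inch '[{"translation":[0.2,0,0],"spin":0}]'
python3 - <<'E'
from h import *
rel([.535,-.1863,.0436],-.2022)
E
```

```text
time: 18.38
ee_pos: [0.5355, -0.1861, 0.0471]
eef_rot: [-0.533, -0.455, 0.563, -0.439]
ft_force: [-0.0, -0.2, -2.4]
width: 0.0475
time: 18.5
ee_pos: [0.5348, -0.1859, 0.0459]
eef_rot: [-0.532, -0.455, 0.563, -0.438]
ft_force: [-14.5, 4.8, 29.5]
width: 0.048
time: 18.62
ee_pos: [0.5348, -0.1859, 0.0458]
eef_rot: [-0.532, -0.455, 0.563, -0.438]
ft_force: [-10.3, 3.5, 24.5]
width: 0.0478
t 18.62 tcp [ 0.5348 -0.1859  0.0458] toolx [-0.049 -0.009 -0.999] heady -11.6 shift cm [0.22 0.04 0.03] spin [np.float64(-0.0), np.float64(180.0)] q [ 0.47  0.44 -0.27  1.77  0.16  1.   -0.07] F [-10.3   3.5  24.5] w 0.0478
```

```bash
python3 -m inch '[{"translation":[-0.05,0,0],"spin":0},{"translation":[0,0,0],"spin":0}]' 1 5;  python3 -m inch '[{"translation":[0,0,0],"spin":0},{"translation":[0,0,0],"spin":0}]' 0.35; python3 -m inch '[{"translation":[0,0,0],"spin":0},{"translation":[0,0,0],"spin":0},{"translation":[0,0,0],"spin":0}]' 0
python3 - <<'E'
from h import *
rel([.535,-.1863,.0436],-.2022)
import cv2
cv2.imwrite("pics/s9.png",cv2.resize(optics.camera("scene")[160:350,130:400,::-1],None,fx=2.9,fy=2.9,interpolation=2))
E
```

```text
time: 18.88
ee_pos: [0.5351, -0.1858, 0.0468]
eef_rot: [-0.532, -0.455, 0.563, -0.439]
ft_force: [1.1, -0.0, -1.7]
width: 0.0482
time: 19.12
ee_pos: [0.5351, -0.1858, 0.0467]
eef_rot: [-0.532, -0.455, 0.563, -0.439]
ft_force: [0.3, 0.3, -0.2]
width: 0.0554
time: 19.5
ee_pos: [0.5353, -0.1858, 0.0466]
eef_rot: [-0.533, -0.455, 0.563, -0.439]
ft_force: [0.5, -0.2, 0.1]
width: 0.0787
t 19.5 tcp [ 0.5353 -0.1858  0.0466] toolx [-0.048 -0.01  -0.999] heady -11.6 shift cm [ 0.31 -0.01  0.04] spin [np.float64(-0.0), np.float64(180.0)] q [ 0.46  0.43 -0.27  1.77  0.16  1.01 -0.07] F [ 0.5 -0.2  0.1] w 0.0787
```

View pics/s9.png

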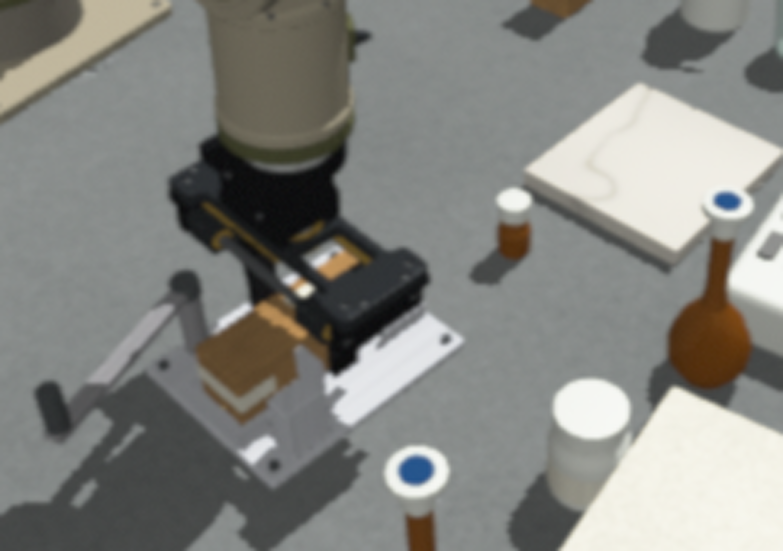

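```bash
python3 -m inch '[{"translation":[0,0,0],"spin":0},{"translation":[-2.5,-0.1,0],"spin":0},{"translation":[-4,-0.2,0],"spin":0},{"translation":[-4,-0.2,0],"spin":0},{"translation":[-4,-0.2,0],"spin":0},{"translation":[0,0,4],"spin":-10.5},{"translation":[0,0,4],"spin":-10.5},{"translation":[0,0,0],"spin":0}]' 0
python3 - <<'E'
from h import *
rel([.485,-.356,.20],np.radians(9.5))
import cv2
for n in("top","scene","wrist"): cv2.imwrite(f"pics/{n}10.png",optics.camera(n)[:,:,::-1])
a=cv2.imread("pics/top10.png");cv2.imwrite("pics/t10.png",cv2.resize(a[180:280,340:490],None,fx=5,fy=5,interpolation=2))
a=cv2.imread("pics/scene10.png");cv2.imwrite("pics/s10.png",cv2.resize(a[160:350,130:400],None,fx=2.9,fy=2.9,interpolation=2))
E
```

```text
time: 20.55
ee_pos: [0.5266, -0.2636, 0.1982]
eef_rot: [0.441, 0.552, -0.468, 0.531]
ft_force: [-0.5, 0.2, -0.4]
width: 0.0868
t 20.55 tcp [ 0.5266 -0.2636  0.1982] toolx [-0.048 -0.01  -0.999] heady 9.9 shift cm [ 0.11 -5.68  8.38] spin [np.float64(0.4), np.float64(0.4)] q [ 0.6   0.32 -0.29  1.57  0.12  1.3   0.47] F [-0.5  0.2 -0.4] w 0.0868
```

View pics/t10.png

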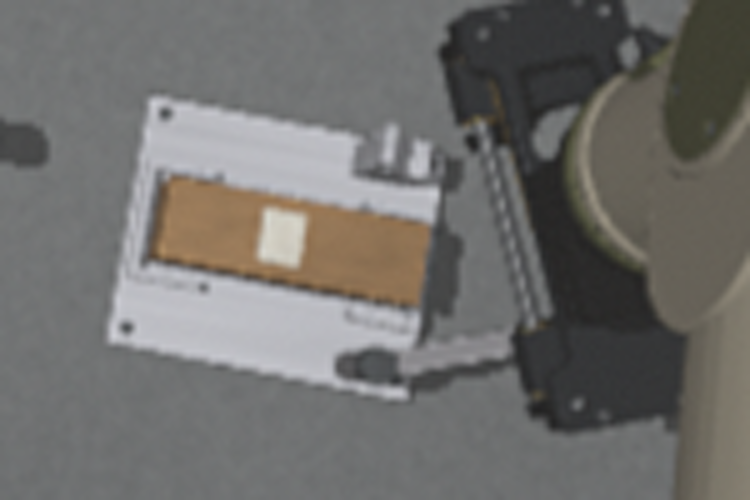

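View pics/s10.png

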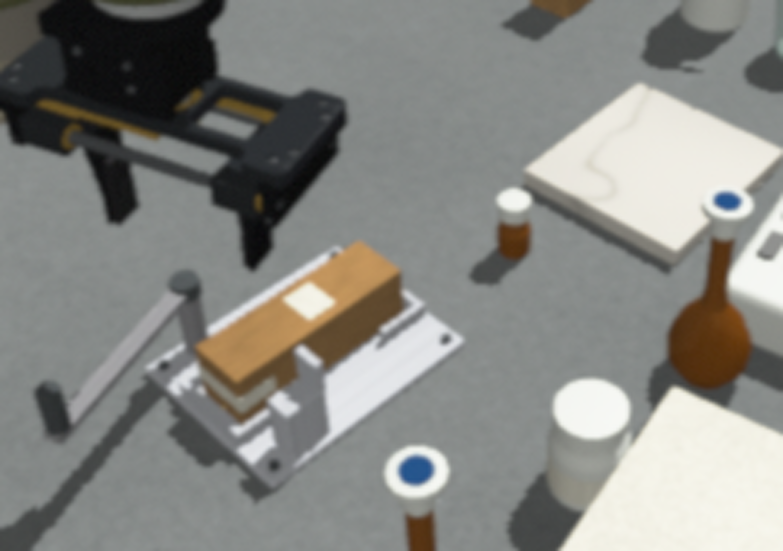

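View pics/wrist10.png

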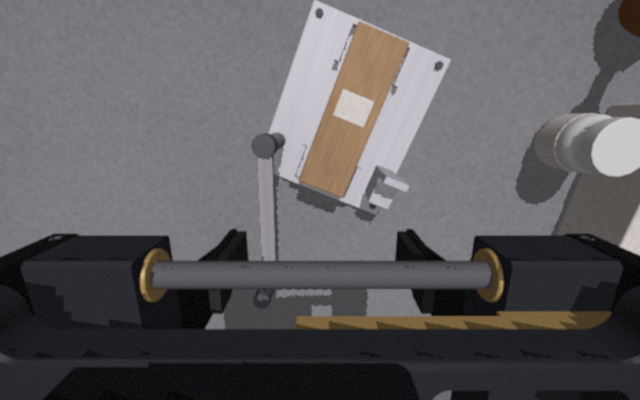

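```bash
python3 - <<'E'
from h import *
CR[:]=[.534,-.1863,-.2022]
def bay(p):
    d=p[:2]-CR[:2];c,q=np.cos(CR[2]),np.sin(CR[2]);return np.round((c*d[0]+q*d[1],-q*d[0]+c*d[1]),4)
W=wristW(r.read_state())
print("top",[bay(unproj("top",(340+u/5-.4,180+v/5-.4),.056)).tolist() for u,v in [(172,178),(150,262),(420,305),(435,222)]])
print("scene",[bay(unproj("scene",(130+u/2.9-.3,160+v/2.9-.3),.056)).tolist() for u,v in [(361,241),(402,271),(235,381),(195,348)]])
print("wrist",[bay(unproj("wrist",uv,.056,W)).tolist() for uv in [(357,22),(409,44),(347,196),(300,182)]])
print("wrist plate",[bay(unproj("wrist",uv,.008,W)).tolist() for uv in [(315,0),(450,61),]])
h=unproj("wrist",(264,145.5),.078,W);k=unproj("wrist",(262.5,297.5),.108,W)
print("hinge",h,w(CR,-.062,-.052),"knob",k)
for n,uv in (("scene",(130+49/2.9-.3,160+391/2.9-.3)),):print(n,unproj(n,uv,.108))
H=w(CR,-.062,-.052)
for kk in (k,np.array([.4827,-.355,0]),np.array([.4874,-.3576,0])):
    d=kk[:2]-H[:2];a=np.arctan2(d[1],d[0]);print("len",np.hypot(*d),"heading",np.degrees(a),"keeper",CR[2]-a)
E
```

```text
top [[0.0197, 0.076], [-0.0297, 0.0803], [-0.0252, -0.0734], [0.0228, -0.0749]]
scene [[-0.0207, 0.0757], [0.0259, 0.075], [0.023, -0.0732], [-0.0211, -0.074]]
wrist [[-0.0251, 0.0757], [0.0231, 0.076], [0.0264, -0.0683], [-0.0217, -0.0726]]
wrist plate [[-0.0731, 0.0917], [0.074, 0.0896]]
hinge [ 0.46354892 -0.22123345  0.078     ] [ 0.46282022 -0.22478946  0.        ] knob [ 0.48527263 -0.35256245  0.108     ]
scene [ 0.48746786 -0.35898158  0.108     ]
len 0.1297306705827334 heading -80.03366895109964 keeper 1.1946510356478455
len 0.13171936123817032 heading -81.3194480724209 keeper 1.217092114768301
len 0.1350659278921332 heading -79.51468050040619 keeper 1.1855929784034203
```

Carton ends measure ±75 mm and sides ±24 mm in the bay in all three views, so it lies flat inside. Next, the keeper knob at about (0.486, -0.3575).

```bash
python3 -m inch '[{"translation":[0,-2.8,4.2],"spin":0},{"translation":[0,-2.8,4.2],"spin":0},{"translation":[0,0,0],"spin":0}]' 0
python3 - <<'E'
from h import *
rel([.486,-.3575,.15],np.radians(9.8))
E
```

```text
time: 21.08
ee_pos: [0.4882, -0.3487, 0.2004]
eef_rot: [0.441, 0.553, -0.466, 0.531]
ft_force: [-0.3, 1.0, 0.4]
width: 0.0868
t 21.07 tcp [ 0.4882 -0.3487  0.2004] toolx [-0.047 -0.007 -0.999] heady 10.2 shift cm [ 5.05 -0.13  0.83] spin [np.float64(0.4), np.float64(0.4)] q [ 0.72  0.34 -0.24  1.54  0.11  1.31  0.64] F [-0.3  1.   0.4] w 0.0868
```

```bash
python3 -m inch '[{"translation":[3,0,0.8],"spin":0},{"translation":[3,0.3,0],"spin":0},{"translation":[3,0.1,0],"spin":0},{"translation":[0.8,0.1,0],"spin":0},{"translation":[0,0,0],"spin":0}]' 0
python3 - <<'E'
from h import *
rel([.486,-.3575,.101],np.radians(9.8))
import cv2
cv2.imwrite("pics/w11.png",optics.camera("wrist")[:,:,::-1])
cv2.imwrite("pics/s11.png",cv2.resize(optics.camera("scene")[160:350,100:370,::-1],None,fx=2.9,fy=2.9,interpolation=2))
E
```

```text
time: 21.7
ee_pos: [0.495, -0.3481, 0.101]
eef_rot: [0.441, 0.554, -0.464, 0.532]
ft_force: [1.1, 0.2, -0.1]
width: 0.0871
t 21.7 tcp [ 0.495  -0.3481  0.101 ] toolx [-0.044 -0.005 -0.999] heady 10.4 shift cm [ 0.04 -1.06  0.77] spin [np.float64(0.6), np.float64(0.6)] q [ 0.71  0.43 -0.23  1.63  0.14  1.13  0.61] F [ 1.1  0.2 -0.1] w 0.0871
```

View pics/w11.png

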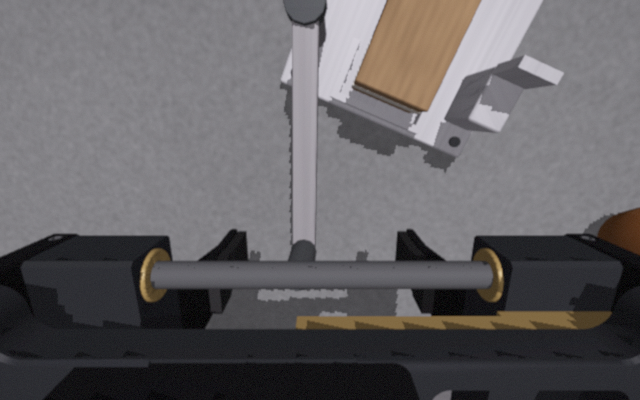

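View pics/s11.png

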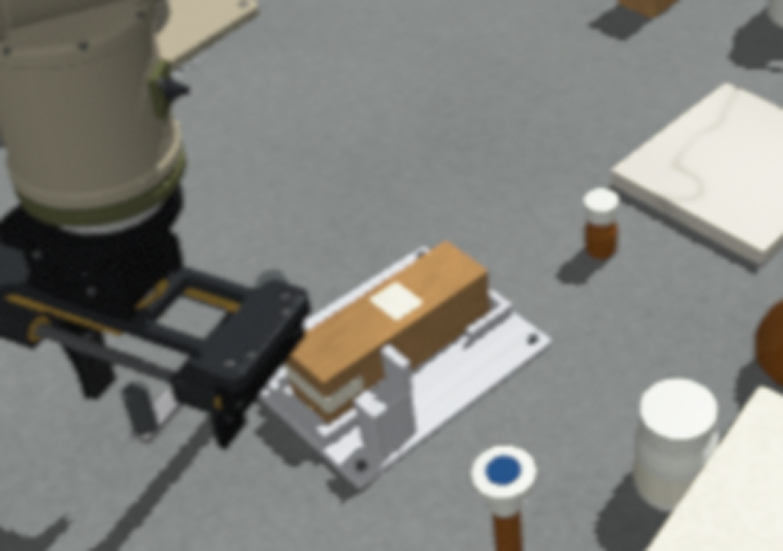

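```bash
python3 -m inch '[{"translation":[0,-1.0,0.8],"spin":0.6},{"translation":[0,0,0],"spin":0}]' 0
python3 -m inch '[{"translation":[0,0,0],"spin":0},{"translation":[0,0,0],"spin":0},{"translation":[0,0,0],"spin":0},{"translation":[0,0,0],"spin":0},{"translation":[0,0,0],"spin":0},{"translation":[0,0,0],"spin":0},{"translation":[0,0,0],"spin":0},{"translation":[0,0,0],"spin":0}]' 1 8
python3 - <<'E'
from h import *
rel([.486,-.3575,.101],np.radians(9.8))
import cv2
cv2.imwrite("pics/w12.png",optics.camera("wrist")[:,:,::-1])
E
```

```text
time: 22.05
ee_pos: [0.4868, -0.3599, 0.1042]
eef_rot: [0.444, 0.55, -0.467, 0.531]
ft_force: [-0.3, 0.6, 0.3]
width: 0.0874
time: 23.05
ee_pos: [0.4871, -0.36, 0.1048]
eef_rot: [0.444, 0.549, -0.467, 0.532]
ft_force: [-0.3, -0.7, -0.3]
width: 0.0154
t 23.05 tcp [ 0.4871 -0.36    0.1048] toolx [-0.04  -0.008 -0.999] heady 9.7 shift cm [ 0.39 -0.05 -0.27] spin [np.float64(-0.1), np.float64(179.9)] q [ 0.72  0.43 -0.23  1.63  0.13  1.13  0.63] F [-0.3 -0.7 -0.3] w 0.0154
```

View pics/w12.png

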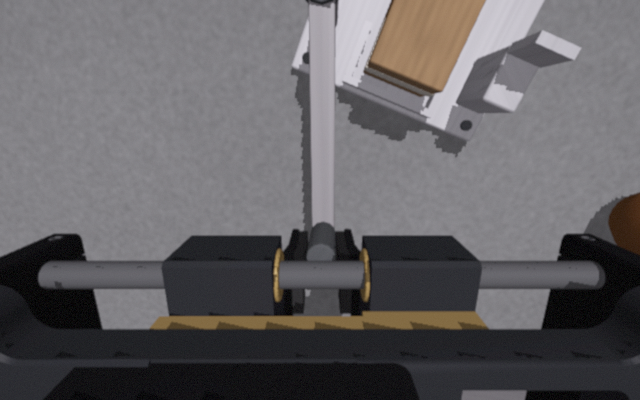

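```bash
cat >> h.py <<'E'
def arc():
    H=w(np.array([.534,-.1863,-.2022]),-.062,-.052);s=r.read_state();d=s["ee_pos"]-H
    a=np.degrees(np.arctan2(d[1],d[0]));print("radius",np.hypot(d[0],d[1]).round(4),"keeper deg",round(-11.6-a,1),"tool should head",round(a+90,1))
    rel([*(H[:2]+.137*np.array([np.cos(np.radians(a)),np.sin(np.radians(a))])),.103],np.radians(a+90))
E
python3 -m inch '[{"translation":[0,1.0,-0.04],"spin":-4},{"translation":[0,1.9,-0.13],"spin":-8},{"translation":[0,1.9,-0.13],"spin":-8}]'
python3 -c "
from h import *
arc()"
```

```text
time: 23.48
ee_pos: [0.5327, -0.3435, 0.1047]
eef_rot: [0.343, 0.623, -0.362, 0.602]
ft_force: [-2.5, 4.0, 6.3]
width: 0.0155
radius 0.1377 keeper deg 47.9 tool should head 30.5
t 23.48 tcp [ 0.5327 -0.3435  0.1047] toolx [-0.04  -0.008 -0.999] heady 30.2 shift cm [ 0.17  0.01 -0.07] spin [np.float64(-0.3), np.float64(179.7)] q [ 0.71  0.49 -0.29  1.55  0.18  1.16  0.9 ] F [-2.5  4.   6.3] w 0.0155
```

Tracking well. I'll continue the arc.

```bash
python3 -m inch '[{"translation":[0,1.9,-0.18],"spin":-8},{"translation":[0,1.9,-0.13],"spin":-8},{"translation":[0,1.9,-0.13],"spin":-8},{"translation":[0,1.4,-0.1],"spin":-6}]'
python3 -c "
from h import *
arc()"
```

```text
time: 23.98
ee_pos: [0.5843, -0.2912, 0.1046]
eef_rot: [0.17, 0.697, -0.182, 0.673]
ft_force: [-1.1, -0.4, 1.7]
width: 0.0157
radius 0.1385 keeper deg 17.1 tool should head 61.3
t 23.98 tcp [ 0.5843 -0.2912  0.1046] toolx [-0.037 -0.008 -0.999] heady 61.2 shift cm [ 0.17  0.   -0.15] spin [np.float64(-0.2), np.float64(179.8)] q [ 0.68  0.55 -0.41  1.49  0.24  1.19  1.29] F [-1.1 -0.4  1.7] w 0.0157
```

```bash
python3 -m inch '[{"translation":[0,1.6,-0.1],"spin":-7},{"translation":[0,1.2,-0.1],"spin":-5}]'
python3 -c "
from h import *
arc()"
python3 -m inch '[{"translation":[0,0.7,-0.05],"spin":-3}]'
python3 -c "
from h import *
arc()"
```

```text
time: 24.22
ee_pos: [0.5958, -0.2646, 0.1047]
eef_rot: [0.096, 0.712, -0.106, 0.688]
ft_force: [1.5, -0.6, -0.6]
width: 0.0159
radius 0.1388 keeper deg 5.1 tool should head 73.3
t 24.23 tcp [ 0.5958 -0.2646  0.1047] toolx [-0.036 -0.009 -0.999] heady 73.6 shift cm [ 0.18  0.   -0.17] spin [np.float64(0.3), np.float64(0.3)] q [ 0.67  0.55 -0.45  1.49  0.27  1.19  1.45] F [ 1.5 -0.6 -0.6] w 0.0159
time: 24.35
ee_pos: [0.5979, -0.2572, 0.1047]
eef_rot: [0.077, 0.714, -0.086, 0.69]
ft_force: [1.0, -0.3, -0.6]
width: 0.0152
radius 0.1389 keeper deg 1.9 tool should head 76.5
t 24.35 tcp [ 0.5979 -0.2572  0.1047] toolx [-0.035 -0.009 -0.999] heady 76.8 shift cm [ 0.18  0.   -0.18] spin [np.float64(0.2), np.float64(0.2)] q [ 0.67  0.55 -0.47  1.49  0.28  1.19  1.49] F [ 1.  -0.3 -0.6] w 0.0152
```

```bash
python3 -m inch '[{"translation":[0,0.4,-0.02],"spin":-1.5}]'; python3 -m inch '[{"translation":[0,0.3,0],"spin":0}]';python3 -m inch '[{"translation":[0,0.3,0],"spin":0}]'
python3 -c "
from h import *
arc()"
```

```text
time: 24.48
ee_pos: [0.5989, -0.2531, 0.1047]
eef_rot: [0.068, 0.715, -0.076, 0.692]
ft_force: [0.4, -0.5, 0.0]
width: 0.0156
time: 24.6
ee_pos: [0.5993, -0.2513, 0.1047]
eef_rot: [0.067, 0.715, -0.077, 0.691]
ft_force: [-1.4, -6.8, -0.5]
width: 0.0155
time: 24.72
ee_pos: [0.5993, -0.2511, 0.1047]
eef_rot: [0.067, 0.715, -0.08, 0.691]
ft_force: [0.2, -9.7, -1.0]
width: 0.0158
radius 0.139 keeper deg -0.7 tool should head 79.1
t 24.73 tcp [ 0.5993 -0.2511  0.1047] toolx [-0.035 -0.014 -0.999] heady 78.1 shift cm [ 0.18  0.   -0.2 ] spin [np.float64(-1.0), np.float64(179.0)] q [ 0.66  0.55 -0.47  1.5   0.28  1.19  1.5 ] F [ 0.2 -9.7 -1. ] w 0.0158
```

It stops solidly at about 0°, with force rising and no motion. One firmer push, then release.

```bash
python3 -m inch '[{"translation":[0,0.6,0],"spin":0},{"translation":[0,0.6,0],"spin":0}]' 1 20
python3 -c "
from h import *
arc()"
python3 -m inch '[{"translation":[0,-0.1,0],"spin":0},{"translation":[0,0,0],"spin":0}]' 0.72
python3 -m inch '[{"translation":[0,0,0],"spin":0},{"translation":[0,0,0],"spin":0},{"translation":[-2,0,0],"spin":0},{"translation":[-3,0,0],"spin":0},{"translation":[-4,0,0],"spin":0},{"translation":[-4,0,-3],"spin":0},{"translation":[0,0,-5],"spin":0},{"translation":[0,0,-5],"spin":0},{"translation":[0,0,0],"spin":0}]' 0.6
python3 - <<'E'
from h import *
arc()
import cv2
for n in("top","scene","wrist"): cv2.imwrite(f"pics/{n}13.png",optics.camera(n)[:,:,::-1])
a=cv2.imread("pics/top13.png");cv2.imwrite("pics/t13.png",cv2.resize(a[180:280,340:490],None,fx=5,fy=5,interpolation=2))
a=cv2.imread("pics/scene13.png");cv2.imwrite("pics/s13.png",cv2.resize(a[160:350,130:400],None,fx=2.9,fy=2.9,interpolation=2))
E
```

```text
time: 24.98
ee_pos: [0.5993, -0.251, 0.1047]
eef_rot: [0.067, 0.714, -0.088, 0.691]
ft_force: [-0.8, -15.0, -1.1]
width: 0.0153
radius 0.139 keeper deg -0.7 tool should head 79.1
t 24.98 tcp [ 0.5993 -0.251   0.1047] toolx [-0.036 -0.027 -0.999] heady 77.4 shift cm [ 0.18 -0.   -0.19] spin [np.float64(-1.7), np.float64(178.3)] q [ 0.65  0.55 -0.47  1.5   0.29  1.19  1.47] F [ -0.8 -15.   -1.1] w 0.0153
time: 25.22
ee_pos: [0.5985, -0.2531, 0.1047]
eef_rot: [0.068, 0.715, -0.09, 0.691]
ft_force: [-0.6, 0.4, 0.2]
width: 0.0226
time: 26.35
ee_pos: [0.4754, -0.2165, 0.2516]
eef_rot: [0.066, 0.712, -0.088, 0.693]
ft_force: [1.1, -0.1, -0.2]
width: 0.0349
radius 0.0151 keeper deg -44.9 tool should head 123.3
t 26.35 tcp [ 0.4754 -0.2165  0.2516] toolx [-0.03  -0.028 -0.999] heady 77.5 shift cm [14.35  9.24  8.84] spin [np.float64(-45.8), np.float64(134.2)] q [ 0.79  0.15 -0.52  1.68  0.11  1.36  1.6 ] F [ 1.1 -0.1 -0.2] w 0.0349
```

View pics/t13.png

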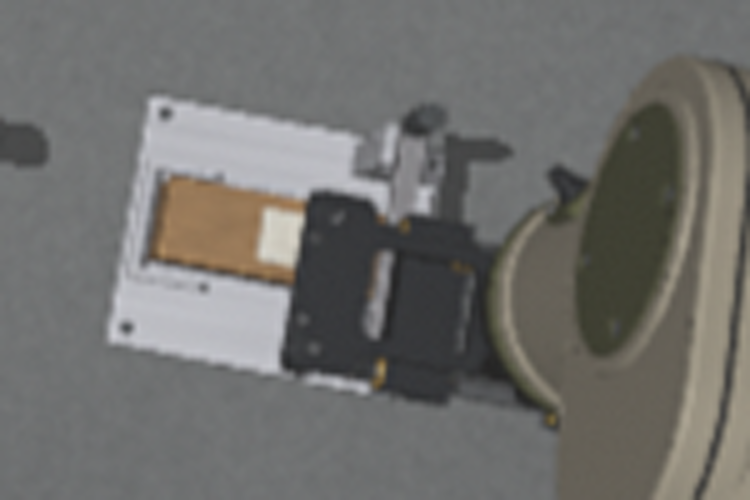

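View pics/s13.png

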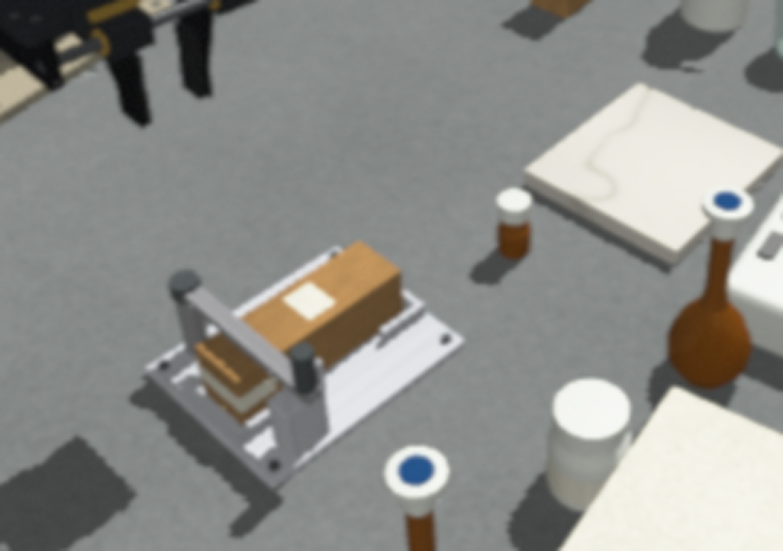

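View pics/scene13.png

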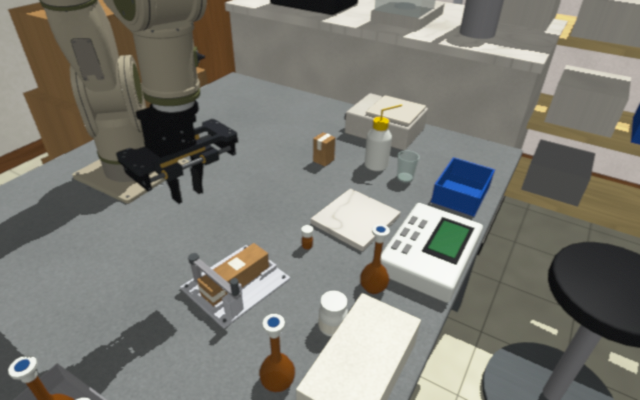

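View pics/wrist13.png

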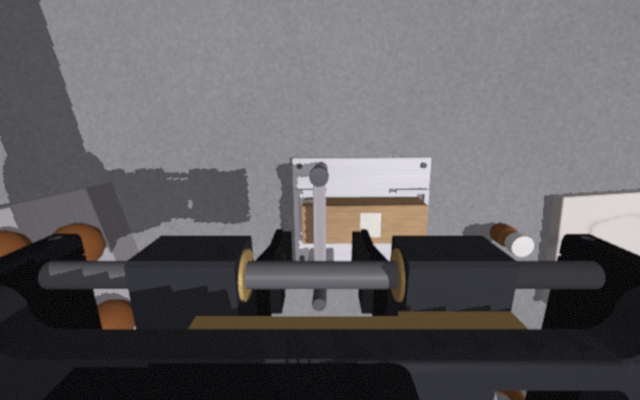

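The scene view shows the bar across the carton in the catch, knob near crop (302,368). However, my back-off while the jaws were still opening could have dragged the knob about a millimetre. I'll go back and push it home using only the trailing finger.

```bash
python3 - <<'E'
from h import *
rel([.5993,-.251,.18],np.radians(78.4))
E
python3 -m inch '[{"translation":[1,0,4],"spin":0},{"translation":[2,-0.5,4],"spin":0},{"translation":[3,-0.5,4],"spin":0},{"translation":[0,0,0],"spin":0}]' 0.6
python3 - <<'E'
from h import *
rel([.5993,-.251,.18],np.radians(78.4))
E
```

```text
t 26.5 tcp [ 0.4783 -0.2169  0.2506] toolx [-0.03  -0.026 -0.999] heady 77.5 shift cm [ 6.79 -0.48 12.71] spin [np.float64(-0.9), np.float64(179.1)] q [ 0.79  0.16 -0.52  1.67  0.11  1.36  1.6 ] F [1.2 0.1 0.1] w 0.035
time: 27.0
ee_pos: [0.5991, -0.2556, 0.1854]
eef_rot: [0.067, 0.712, -0.087, 0.694]
ft_force: [-0.7, 0.4, -0.0]
width: 0.0346
t 27.0 tcp [ 0.5991 -0.2556  0.1854] toolx [-0.029 -0.025 -0.999] heady 77.5 shift cm [ 0.53  0.47 -0.06] spin [np.float64(-0.9), np.float64(179.1)] q [ 0.68  0.48 -0.5   1.42  0.26  1.32  1.51] F [-0.7  0.4 -0. ] w 0.0346
```

```bash
python3 -m inch '[{"translation":[3,0.6,0.2],"spin":0},{"translation":[3,0.05,0.05],"spin":0},{"translation":[1.9,0,0],"spin":0},{"translation":[0,0,0],"spin":0}]' 0.6
python3 - <<'E'
from h import *
rel([.5993,-.251,.105],np.radians(78.4))
E
```

```text
time: 27.5
ee_pos: [0.604, -0.2506, 0.1059]
eef_rot: [0.067, 0.711, -0.086, 0.695]
ft_force: [0.9, -0.8, 0.7]
width: 0.0345
t 27.5 tcp [ 0.604  -0.2506  0.1059] toolx [-0.025 -0.023 -0.999] heady 77.6 shift cm [ 0.1  -0.14 -0.45] spin [np.float64(-0.8), np.float64(179.2)] q [ 0.66  0.55 -0.48  1.49  0.3   1.19  1.47] F [ 0.9 -0.8  0.7] w 0.0345
```

```bash
python3 -m inch '[{"translation":[0,0.6,-0.4],"spin":0},{"translation":[0,0.4,0],"spin":0}]'; python3 -m inch '[{"translation":[0,0.4,0],"spin":0}]'; python3 -m inch '[{"translation":[0,0.5,0],"spin":0},{"translation":[0,0.6,0],"spin":0}]'
```

```text
time: 27.75
ee_pos: [0.602, -0.2418, 0.1075]
eef_rot: [0.067, 0.71, -0.088, 0.695]
ft_force: [-2.4, -11.5, -9.1]
width: 0.0347
time: 27.88
ee_pos: [0.6019, -0.2416, 0.1077]
eef_rot: [0.066, 0.71, -0.09, 0.695]
ft_force: [-0.3, -14.9, -9.0]
width: 0.0349
time: 28.12
ee_pos: [0.602, -0.2415, 0.1075]
eef_rot: [0.065, 0.71, -0.098, 0.695]
ft_force: [0.9, -17.8, -10.0]
width: 0.0349
```

The trailing finger presses the knob against the stop at the same spot (y ≈ -0.251) with about 17 N. Now back off and rise clear.

```bash
python3 -m inch '[{"translation":[0,-0.5,0],"spin":0},{"translation":[0,-0.3,0],"spin":0},{"translation":[-2,0,0],"spin":0},{"translation":[-4,0,0],"spin":0},{"translation":[-4,0,0],"spin":0},{"translation":[-5,0,0],"spin":0},{"translation":[0,0,-5],"spin":0},{"translation":[0,0,-5],"spin":0},{"translation":[0,0,-4],"spin":0},{"translation":[0,0,0],"spin":0},{"translation":[0,0,0],"spin":0}]'
python3 - <<'E'
from h import *
import cv2
s=r.read_state();print(s["time"],s["ee_pos"],s["joint_positions"].round(2),s["ft_force"].round(1))
a=optics.camera("scene")[:,:,::-1];cv2.imwrite("pics/s14f.png",a);cv2.imwrite("pics/s14.png",cv2.resize(a[220:330,160:300],None,fx=5,fy=5,interpolation=2))
cv2.imwrite("pics/w14.png",optics.camera("wrist")[:,:,::-1])
cv2.imwrite("pics/t14.png",optics.camera("top")[:,:,::-1])
E
```

```text
time: 29.5
ee_pos: [0.4697, -0.2025, 0.2822]
eef_rot: [0.06, 0.703, -0.095, 0.703]
ft_force: [-0.2, 0.2, -0.0]
width: 0.035
29.5 [ 0.46972155 -0.20254875  0.28217823] [ 0.8   0.08 -0.54  1.68  0.09  1.38  1.59] [-0.2  0.2 -0. ]
```

View pics/s14.png

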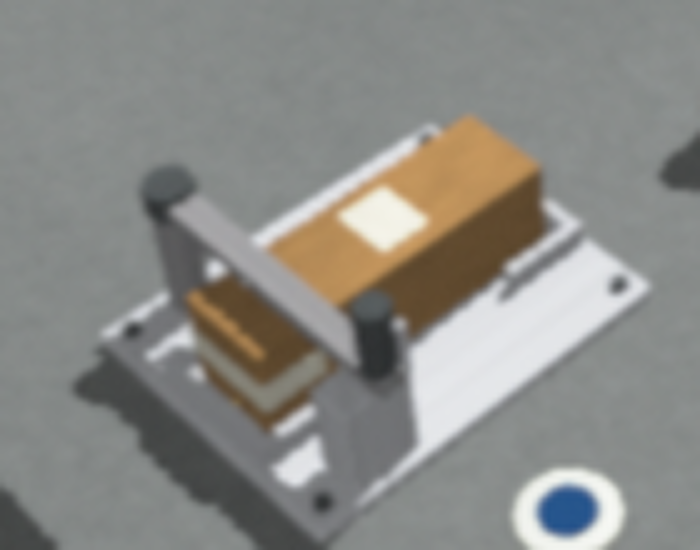

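View pics/t14.png

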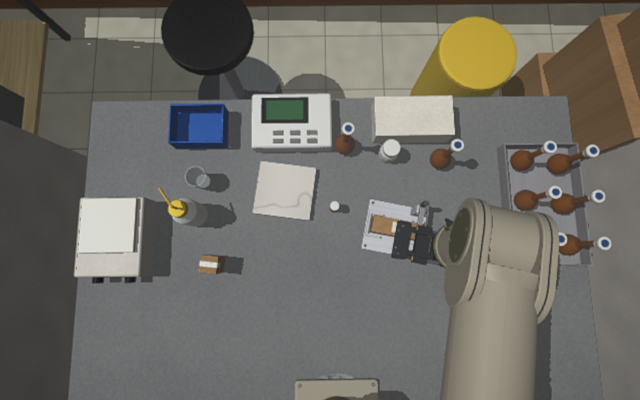

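View pics/w14.png

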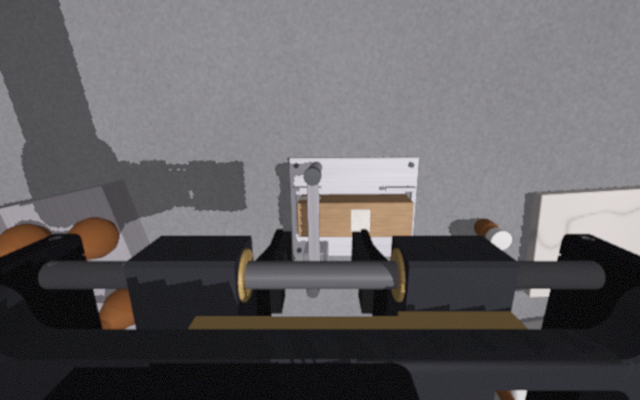

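The bar sits against the fence in the catch, the carton lies flat under it, and the other objects are at their starting pixels. The arm is clear, so I'm handing in.

```bash
python3 -c "
from bench import close_job
print(close_job())"
```

```text
the job is handed in; nothing more can be done
None
```

The carton is packed and the keeper bar is shut; I handed the job in at about 29.5 s of the 72 s. I stood the carton against the slab's front edge and let go. I then pushed its top so it tipped onto its side on the slab, picked it up lying and laid it in the bay. Last I let go and swung the keeper bar onto its end stop.

**Last checks**
- **Carton:** it lies flat between the lips, its ends and sides within a few millimetres of the bay's centre lines in all three views.
- **Keeper:** the knob stops at the same place twice, computed within about 1° of fully shut. The second push was about 18 N with only the trailing finger, because my first release might have dragged it back about a millimetre.
- **Other objects:** they are at their starting places in the last top view, as far as I can see, and the arm is clear of everything. The peak wrist force I saw was about 33 N, at touchdown in the bay.

**What did not match or go to plan**
- **Overhang:** after tipping, the carton overhung the slab edge by about 36 mm, not about 20 mm. It was stable.
- **Turn above the bay:** my first turn took joint 7 to 2.59 of its 2.6 rad limit. That left the gripper tilted about 4°, so I turned the other way. About 3° remained at release, so one lower edge of the carton settled 2 to 3 mm.
- **Cameras:** the three views disagreed by 3 to 5 mm, so I used compromise positions and confirmed them by contact.

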